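# File the new post and clear the console

### The job

File every new parcel from the wooden stand upright in the organizer's crowded upright compartment, right down on its floor, gently nudging the booklets there aside so that they all stay in it too. Put the car key, orange fob and gate remote (those that are there) in the open drawer, then slide the drawer fully shut, and leave the trinket box, thermometer dial and candle where they are.

Things in the scene. Friction and masses are not known exactly. Their poses are not given: they have to be found in the camera images.
- organizer: Clear acrylic tiered mail organizer, fixed to the console. Origin: under the centre of its upright compartment, on the console. The compartment is open at the top, 75 mm inside along the organizer's x and 120 mm inside along its y (the direction in which the mail is stacked), walls 4 mm thick with their rim 70 mm above the console, floor 6 mm above the console. A low card tray on its +x side is not used.
- compartment_floor (a point): Centre of the inner floor of the organizer's upright compartment, 6 mm above the console; axes as the organizer (x across, y along the stack, z up).
- post_stand: Wooden stand, fixed, 80 mm (x) by 120 mm (y), 32 mm high, with three slots 42 mm apart along its y in which the new parcels stand upright on its 8 mm thick base. Origin: centre of its underside.
- parcel0_center (a point): New post: kraft card parcel with white label and yellow strip, a rigid slim box 60 mm (its x) by 13 mm (its y) by 120 mm tall (its z), about 90 g, standing in the stand's slot. This point is its centre, 60 mm above its foot. May be absent. The parcel's x is parallel to the stand's x, give or take a few degrees, its y to the stand's y.
- parcel1_center (a point): New post: kraft card parcel with white label and yellow strip, a rigid slim box 60 mm (its x) by 13 mm (its y) by 120 mm tall (its z), about 90 g, standing in the stand's slot. This point is its centre, 60 mm above its foot. May be absent. The parcel's x is parallel to the stand's x, give or take a few degrees, its y to the stand's y.
- parcel2_center (a point): New post: kraft card parcel with white label and yellow strip, a rigid slim box 60 mm (its x) by 13 mm (its y) by 120 mm tall (its z), about 90 g, standing in the stand's slot. This point is its centre, 60 mm above its foot. May be absent. The parcel's x is parallel to the stand's x, give or take a few degrees, its y to the stand's y.
- booklet0_center (a point): Old mail: blue stiff booklet, 60 mm (x) by 16 mm (y) by 84 mm tall, 60 g, standing loose in the organizer's compartment; four of them stand there with gaps of about 6 to 16 mm between them and at the ends, so a parcel usually fits no gap until they are tipped or slid along y (a few N). This point is its centre, 42 mm above its foot.
- booklet1_center (a point): Old mail: green stiff booklet, 60 mm (x) by 16 mm (y) by 84 mm tall, 60 g, standing loose in the organizer's compartment; four of them stand there with gaps of about 6 to 16 mm between them and at the ends, so a parcel usually fits no gap until they are tipped or slid along y (a few N). This point is its centre, 42 mm above its foot.
- booklet2_center (a point): Old mail: grey stiff booklet, 60 mm (x) by 16 mm (y) by 84 mm tall, 60 g, standing loose in the organizer's compartment; four of them stand there with gaps of about 6 to 16 mm between them and at the ends, so a parcel usually fits no gap until they are tipped or slid along y (a few N). This point is its centre, 42 mm above its foot.
- booklet3_center (a point): Old mail: red stiff booklet, 60 mm (x) by 16 mm (y) by 84 mm tall, 60 g, standing loose in the organizer's compartment; four of them stand there with gaps of about 6 to 16 mm between them and at the ends, so a parcel usually fits no gap until they are tipped or slid along y (a few N). This point is its centre, 42 mm above its foot.
- unit: Wooden drawer unit with a white drawer front, fixed, 210 mm (x) by 250 mm (y) by 85 mm high, front towards its -x. Origin: centre of its underside. Only the part of the open drawer more than 90 mm from this origin towards -x (beyond the unit's body) is open from above; things up to 45 mm above the drawer floor clear the unit as it shuts.
- unit_drawer0 (a joint): Drawer of the unit: how far it is pulled out along the unit's -x, m; 0 is fully shut. It stands open at the start, 0.115 to 0.135, and slides with a few newtons.
- drawer_floor (a point): Centre of the drawer's inner floor, z up, axes as the unit, moves with the drawer. 165 mm (x) by 208 mm (y) inside; its floor is 22 mm, its side walls 63 mm and its front panel 73 mm above the console. With the drawer shut this point is 1.5 mm from the unit's origin in the horizontal.
- unit_drawer0_handle (a point): Middle of the drawer's bar handle (a bar along y, 35 mm out from the drawer's front, 11 mm thick, 120 mm long, 47 mm above the console, 138 mm from the drawer_floor point towards -x); moves with the drawer; axes as the unit.
- coaster: Slate coaster, fixed, 90 by 90 by 8 mm; origin at its underside centre.
- car_key_center (a point): Black car key, a flat rounded block 64 mm (its x) by 34 mm (its y) by 14 mm, lying on the slate coaster at the start; a thin steel loop sticks out at +x. This point is its centre. May be absent.
- parcel_fob_center (a point): Orange plastic parcel fob, 60 mm (x) by 32 mm (y) by 12 mm, lying flat on the console. This point is its centre. May be absent.
- gate_remote_center (a point): White gate remote with a blue and a red button, 62 mm (x) by 36 mm (y) by 16 mm, lying flat on the console. This point is its centre. May be absent.
- trinket_box: Bystander: ceramic trinket box with blue lid, 72 by 72 by 52 mm; origin at its underside centre.
- dial: Bystander: stainless thermometer dial, 60 mm across on a small foot, 68 mm high; origin at its underside centre.
- candle: Bystander: amber glass candle holder, 64 mm across, 50 mm high; origin at its underside centre.
Things that resemble listed ones, but are neither listed nor needed, are in the scene too. There is more than one size of the part that bears parcel_fob_center; the job needs the largest.

How it is judged:
By the outcome, as a careful person would: the job done as asked, in the order asked, and still so for the second after the job is handed in, with the robot touching nothing.
Of parcel0, parcel1, parcel2 only 2 to 3 are there at a start; the rules pass over those that are not, and their reading is None.
Of car_key, parcel_fob, gate_remote only 2 to 3 are there at a start; the rules pass over those that are not, and their reading is None.
At some moment in a run one of car_key, parcel_fob, gate_remote may be knocked a few centimetres aside while the robot is not near it.
It also fails if it takes over 210 s, if anything falls off the work surface, if the arm or the gripper's body presses on something with over 40 N, if the wrist force passes 120 N, or if a joint passes its speed limit or range.

### The arm

A 6-joint arm with a two-finger parallel gripper is mounted at the origin on the work surface. World frame = base frame: x ahead of the robot, y to its left, z up, the work surface at z = 0. Lengths are in m, angles in degrees, forces in N, time in s.
With the tool pointing down it reaches from about 0.375 to 0.9 m from the base axis. Payload 3.1 kg.
Tool frame: the origin (TCP) lies on the centre line of the jaws, within the pads' length; the fingertips stand 25 mm ahead of it and the grasp point (between the pads) lies 6 mm ahead of it; y points along the fingers, x is the direction in which the jaws open and shut, and the axes are right-handed (so a half turn about y gives the same grasp; the last joint's range is limited). The gripper opens to 87 mm and grips with 3 to 60 N. Pads are 19 mm wide; open, the fingers measure 117 mm over their backs; the gripper's body (75 mm by 190 mm) begins 51 mm behind the grasp point.
Start: joints at [53.486, 30.224, 82.088, -0, 67.689, -10.227], TCP at [0.277, 0.56, 0.222] pointing down, gripper open.
Joint ranges: [-176.69, 176.69], [-43.24, 126.21], [12.49, 139.97], [-82, 262], [0, 151.66], [-163.58, 163.58]. Speed limits (degrees/s): [159.86, 159.86, 180, 180, 180, 180].

### API

Orientations are given as a 3x3 rotation matrix whose columns are the frame's x, y, z axes.
In Python, from rig import * gives the robot as it stands.
- The arm moves only by the tool play_rows, never from a script. Its argument "commands" is a list of rows, each a list of 2 entries, a list of its own where there are three numbers: the shift along the world's x, y, z in m, then the turn, a rotation vector about the world's x, y, z in rad. A call has 1 to 10 rows; each row is the pose to reach, as a shift and turn from the pose commanded when the call began; what a row does not reach only later rows make up. A row lasts 1/8 s, in which the tool goes at most 62.5 mm and 10.7 degrees, less where a joint would pass 70% of its speed; a pose out of reach is approached as far as the arm can. A call with a gripper value outside its range is refused whole. "gripper" is the finger opening in m, from 0 to 0.087, set as the call begins (left out, the last holds). The fingers move at their own pace and stop on an object; the grip force is fixed at half the most. Time passes only in rows, so rows that repeat a pose let the fingers close. It gives the time, the measured TCP pose, the force and the opening at its end, in the units of the state.
- read_state(): the state, without advancing time (a new reading comes with each control period).
- capture(name): name is "side" or "top" or "wrist"; returns a dict with "frame" (480x640x3 uint8, red, green, blue), "depth" (480x640 float32, m along the optical axis (not along the pixel's ray), 0 where there is no reading), "mtx" (3x3 intrinsics, pixels), "cam_to_world" (4x4, takes a point from camera to world coordinates); the wrist camera has in their place "hand_eye" (4x4, takes a point from camera to tool coordinates, whose origin is the TCP and whose axes are the tool frame's). Camera axes: x right, y down, z forward; pixel columns grow to the right and rows downward; lengths in m; the calibration is good to about 2 mm. A picture is of the moment at which its call begins: read the wrist's pose just before it.
- hand_in(): hands the job in, once; it reports no verdict.
The state is a dict: "time_s": time; "joint_positions": joint angles; "qvel": joint speeds; "tau": joint torques, N m; "position": TCP position; "tcp_rot": TCP orientation; "force": force on the tool from outside, world axes, zero at the start; "moment": the same for the moment, N m; "opening": opening from 0.0 (shut) to 1.0 (fully open).
Only numpy, scipy, OpenCV 4.12 (cv2) and the standard library are available. Lean on these libraries where they do the work, as an engineer would, in place of code of your own. Each camera call takes 0.05 s, during which the arm holds its last target. There are 200 camera calls.

## Working session

There is one attempt and no reset: what is moved stays moved. The work goes in short steps, Python scripts to look and compute and a tool call to move; the robot and the scene stay as the last step left them, time stands still between calls to the robot, and variables do not carry over. Pictures are saved under pics/ and viewed, about 12 in all and at most 16, crops included, and the job is handed in when it is done.

Besides the shell and the picture viewer there is one more tool, called after "Call:" as a command line: name --argument value ..., lists and objects as JSON in quotes. play_rows: Moves the arm, as the interface text tells. Its arguments: {"type":"object","properties":{"commands":{"type":"array"},"gripper":{"type":"number"}},"required":["commands"]}

```bash
ls; mkdir -p pics
cat > h.py <<'E'
from rig import *
import numpy as np, cv2
def snap(n):
    s=read_state(); c=capture(n)
    if 'hand_eye' in c:
        T=np.eye(4);T[:3,:3]=np.array(s['tcp_rot']).reshape(3,3);T[:3,3]=s['position']
        c['cam_to_world']=T@np.array(c['hand_eye'])
    c['cam_to_world']=np.array(c['cam_to_world']);c['mtx']=np.array(c['mtx']);return c
def world(c):
    K=c['mtx'];d=c['depth'];v,u=np.indices(d.shape)
    p=np.stack([(u-K[0,2])/K[0,0]*d,(v-K[1,2])/K[1,1]*d,d],-1)
    T=c['cam_to_world'];return p@T[:3,:3].T+T[:3,3]
def ray(c,u,v,z):
    K=c['mtx'];T=c['cam_to_world'];r=T[:3,:3]@np.array([(u-K[0,2])/K[0,0],(v-K[1,2])/K[1,1],1])
    return T[:3,3]+r*(z-T[2,3])/r[2]
def proj(c,P):
    T=c['cam_to_world'];q=(np.array(P)-T[:3,3])@T[:3,:3];K=c['mtx'];return K[0,0]*q[0]/q[2]+K[0,2],K[1,1]*q[1]/q[2]+K[1,2]
def save(f,img): cv2.imwrite('pics/'+f,img[...,::-1])
E
python3 - <<'E'
from h import *
for n in('top','side','wrist'):
    c=snap(n);save(n+'0.png',c['frame']);np.savez(n+'0.npz',**c);print(n,c['cam_to_world'].round(3).tolist(),c['mtx'][0,0])
s=read_state();print(s['time_s'],s['position'],np.round(s['tcp_rot'],3).tolist())
E
```

```text
pics
top [[0.005, -0.987, 0.159, 0.41], [-1.0, 0.0, 0.031, -0.054], [-0.031, -0.159, -0.987, 0.992], [0.0, 0.0, 0.0, 1.0]] 443.0492341405206
side [[0.697, -0.528, 0.485, 0.065], [-0.717, -0.52, 0.464, -0.507], [0.007, -0.671, -0.741, 0.791], [0.0, 0.0, 0.0, 1.0]] 501.0040062166568
wrist [[0.443, 0.855, 0.268, 0.203], [0.896, -0.423, -0.133, 0.596], [-0.0, 0.299, -0.954, 0.384], [0.0, 0.0, 0.0, 1.0]] 417.0788337858594
0.15 [0.27643023 0.55990871 0.22170075] [[0.443, -0.001, -0.897], [0.897, -0.001, 0.443], [-0.002, -1.0, 0.0]]
```

View pics/top0.png

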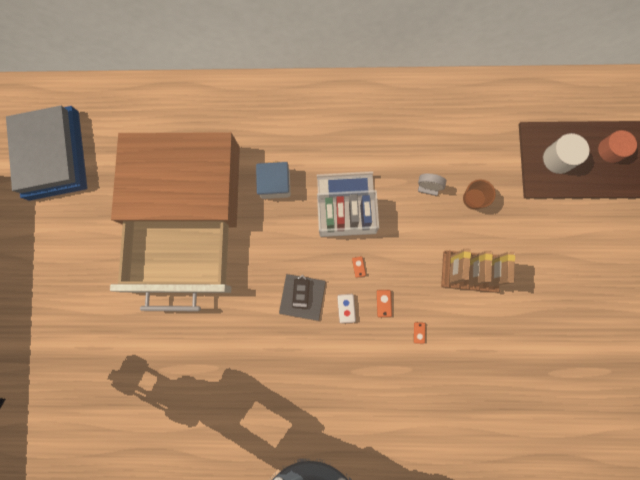

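View pics/side0.png

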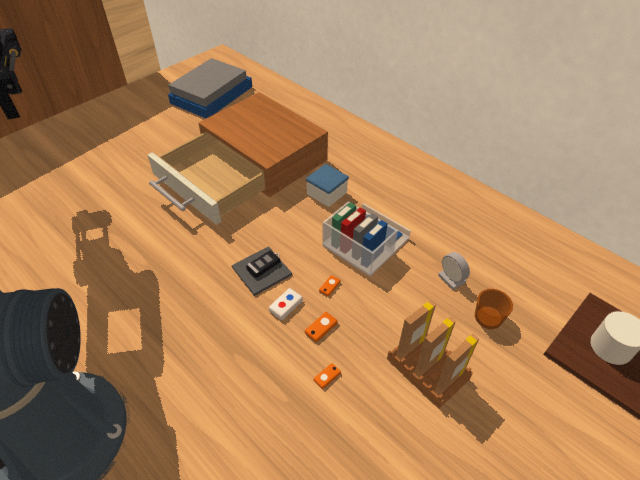

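```bash
cat > m.py <<'E'
from h import *
c=dict(np.load('top0.npz'));W=world(c);f=c['frame'];hsv=cv2.cvtColor(f,cv2.COLOR_RGB2HSV)
print('table z',np.median(W[380:420,500:600,2]))
def blobs(m,name,amin=25,z=None):
    n,l,st,ce=cv2.connectedComponentsWithStats(m.astype(np.uint8))
    for i in range(1,n):
        if st[i,4]<amin: continue
        q=l==i; P=W[q]; zt=np.median(P[:,2]) if z is None else z
        cn=cv2.findContours(q.astype(np.uint8),0,1)[0][0][:,0]
        G=np.array([ray(c,u,v,zt)[:2] for u,v in cn])*1000
        (x,y),(a,b),an=cv2.minAreaRect(G.astype(np.float32))
        print(name,ce[i].round(),'ctr %.0f %.0f size %.0f %.0f ang %.1f z med %.0f max %.0f'%(x,y,a,b,an,1e3*np.median(P[:,2]),1e3*P[:,2].max()))
H,S,V=[hsv[...,i].astype(int) for i in range(3)]
inb=np.zeros(H.shape,bool);inb[245:350,340:435]=1
blobs((H<10)&(S>200)&(V>150)&inb,'orange')
blobs((S<60)&(V>190)&inb,'white')
k=np.zeros(H.shape,bool);k[265:325,270:335]=1
blobs(k&(V<75),'coaster/key')
blobs(k&(V<75)&(W[...,2]>.013),'key')
s=np.zeros(H.shape,bool);s[240:300,435:530]=1
blobs(s&(H>20)&(H<32)&(S>170)&(V>150),'yellow')
blobs(s&(W[...,2]>.10),'parceltop')
blobs(s&(W[...,2]>.02)&(W[...,2]<.05),'stand')
o=np.zeros(H.shape,bool);o[165:245,310:385]=1
blobs(o&(W[...,2]>.082)&(W[...,2]<.1),'booktop')
blobs(o&(W[...,2]>.05),'organ all')
u=np.zeros(H.shape,bool);u[110:330,90:250]=1
blobs(u&(W[...,2]>.078),'unit top',200)
blobs(u&(W[...,2]>.064)&(W[...,2]<.078)&(np.indices(H.shape)[0]>270),'front',30)
blobs(u&(W[...,2]>.035)&(W[...,2]<.06)&(np.indices(H.shape)[0]>285),'handle',30)
blobs(u&(abs(W[...,2]-.022)<.006)&(np.indices(H.shape)[0]<290),'floor',200)
big=np.hstack([cv2.resize(f[250:350,340:440],(400,400),interpolation=2),cv2.resize(f[165:245,305:385],(400,400),interpolation=2)]);save('crop1.png',big)
E
python3 m.py
```

```text
table z -0.0011511090936230928
white [346. 308.] ctr 420 -75 size 59 31 ang 4.1 z med 15 max 992
white [384. 298.] ctr 441 -158 size 11 11 ang 44.5 z med 12 max 15
parceltop [464. 264.] ctr 503 -303 size 21 61 ang 87.3 z med 126 max 992
parceltop [486. 267.] ctr 500 -343 size 21 61 ang 86.9 z med 125 max 130
parceltop [508. 268.] ctr 498 -387 size 23 62 ang 86.4 z med 125 max 992
stand [467. 276.] ctr 499 -346 size 119 80 ang 84.4 z med 30 max 50
booktop [354. 208.] ctr 625 -91 size 59 16 ang 3.0 z med 88 max 92
booktop [367. 209.] ctr 623 -117 size 61 16 ang 4.1 z med 88 max 94
booktop [340. 211.] ctr 620 -63 size 15 58 ang 90.0 z med 88 max 92
booktop [329. 211.] ctr 618 -39 size 59 16 ang 3.5 z med 89 max 93
organ all [348. 211.] ctr 619 -77 size 85 125 ang 3.0 z med 86 max 992
unit top [172. 177.] ctr 698 300 size 252 196 ang 89.6 z med 83 max 992
front [167. 288.] ctr 461 300 size 17 244 ang 0.2 z med 71 max 76
handle [175. 303.] ctr 434 270 size 48 190 ang 4.3 z med 50 max 59
floor [175. 251.] ctr 545 308 size 135 202 ang 0.2 z med 21 max 28
```

View pics/crop1.png

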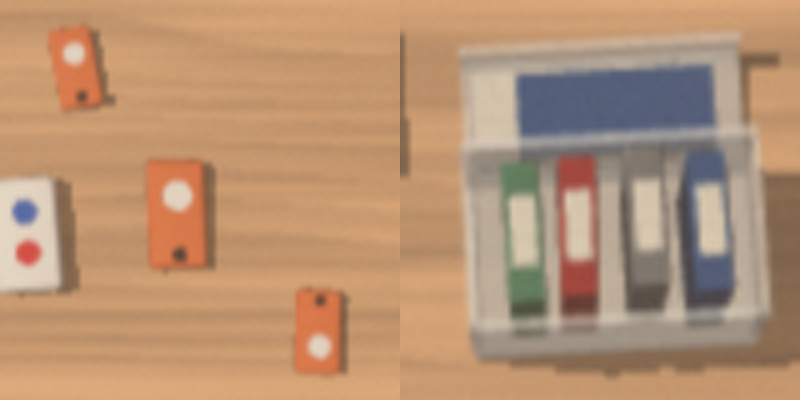

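Top view: fobs at (359,267) small, (384,304) largest, (420,333) small; the crop confirms (384,304). The remote is at (347,309), the key at (302,293), and three parcels at (464/486/508,~266). I'll move over the organizer for a close look first.

Call:
play_rows --commands '[[[0.31,-0.64,0.03],[0,0,0.52]],[[0.31,-0.64,0.03],[0,0,0.52]],[[0.31,-0.64,0.03],[0,0,0.52]],[[0.31,-0.64,0.03],[0,0,0.52]],[[0.31,-0.64,0.03],[0,0,0.52]],[[0.31,-0.64,0.03],[0,0,0.52]],[[0.31,-0.64,0.03],[0,0,0.52]],[[0.31,-0.64,0.03],[0,0,0.52]],[[0.31,-0.64,0.03],[0,0,0.52]],[[0.31,-0.64,0.03],[0,0,0.52]]]'

```text
time_s: 1.4
position: [0.5472, 0.0012, 0.2486]
tcp_rot: [[-0.061, -0.0, -0.998], [0.998, 0.0, -0.061], [0.0, -1.0, 0.0]]
force: [0.5, 1.4, -0.3]
opening: 0.998
```

Call:
play_rows --commands '[[[0,0,0],[0,0,0]],[[0,0,0],[0,0,0]],[[0,0,0],[0,0,0]],[[0,0,0],[0,0,0]]]'

```text
time_s: 1.9
position: [0.5461, 0.0045, 0.2486]
tcp_rot: [[-0.063, -0.0, -0.998], [0.998, 0.0, -0.063], [0.0, -1.0, 0.0]]
force: [0.9, -0.9, 0.4]
opening: 0.999
```

Call:
play_rows --commands '[[[0.05,-0.082,0],[0,0,0]],[[0.05,-0.082,0],[0,0,0]],[[0.05,-0.082,0],[0,0,0]],[[0.05,-0.082,0],[0,0,0]],[[0.05,-0.082,0],[0,0,0]]]'

```text
time_s: 2.52
position: [0.5959, -0.0774, 0.2486]
tcp_rot: [[-0.063, -0.001, -0.998], [0.998, 0.001, -0.063], [0.001, -1.0, 0.001]]
force: [0.1, 0.3, -0.5]
opening: 1.0
```

Run:
```python
from h import *
c=snap('wrist');np.savez('w1.npz',**c);save('w1.png',c['frame']);print(read_state()['position'])
```

```text
[ 0.59606327 -0.0775035   0.24868764]
```

View pics/w1.png

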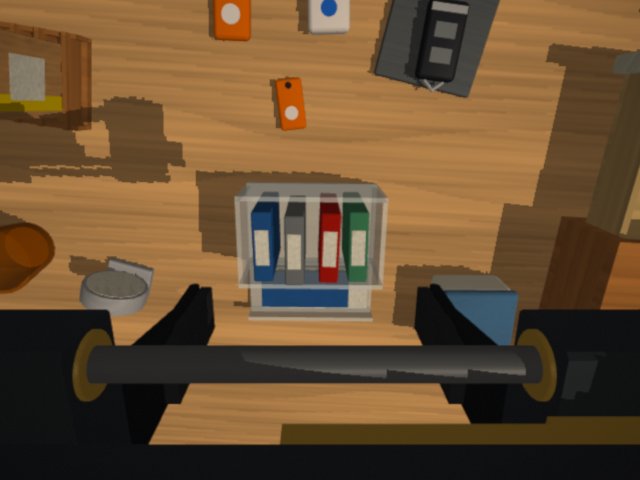

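Run:
```python
from h import *
c=dict(np.load('w1.npz'));W=world(c);f=c['frame'];hsv=cv2.cvtColor(f,cv2.COLOR_RGB2HSV)
for u,v in [(236,197),(386,197),(238,288),(382,288)]: print('rim',(ray(c,u,v,.07)*1e3).round(1))
H,S,V=[hsv[...,i].astype(int) for i in range(3)]
M={'blue':(H>100)&(H<130)&(S>100),'green':(H>55)&(H<90)&(S>60),'red':(H<6)|(H>174),'grey':(S<60)&(V<140)}
for k,m in M.items():
    m=m.copy();b=np.zeros_like(m);b[190:284,240:380]=1
    q=b&(m)&(abs(W[...,2]-.089)<.012)
    P=W[q]*1e3;(x,y),(a,bb),an=cv2.minAreaRect(P[:,:2].astype(np.float32));print(k,q.sum(),'%.0f %.0f size %.0f %.0f %.1f'%(x,y,a,bb,an),np.percentile(P[:,1],[2,98]).round(1))
save('w1c.png',cv2.resize(f[175:330,225:395],(680,620)[:2],interpolation=2)[:600])
```

```text
rim [ 590.6 -143.6   70. ]
rim [582.8 -18.9  70. ]
rim [ 673.2 -141.2   70. ]
rim [665.3 -13.   70. ]
blue 962 626 -118 size 60 16 3.9 [-127.  -109.3]
green 921 621 -41 size 60 16 4.0 [-49.8 -32.6]
red 917 625 -91 size 60 69 2.2 [-72.1 -56. ]
grey 1137 625 -80 size 62 95 3.6 [-125.1  -33.5]
```

View pics/w1c.png

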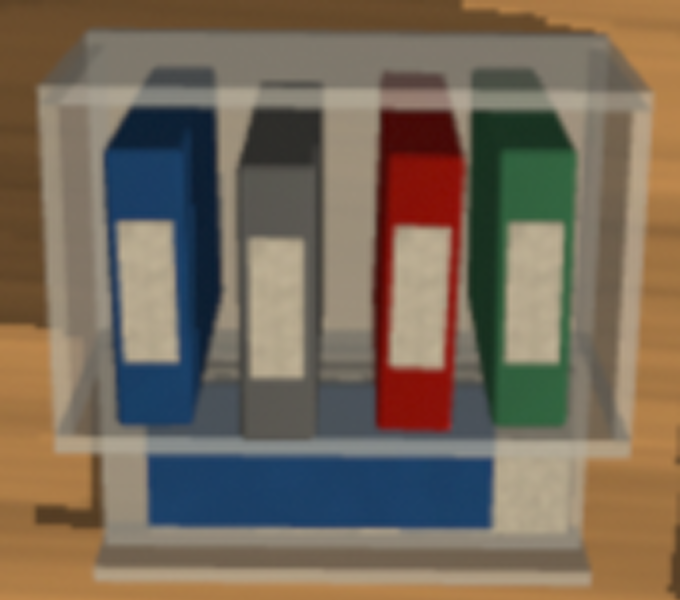

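Wrist crop: compartment rim corners are at about (40,90), (650,90), (60,445) and (630,445). The booklets run blue, grey, red, green, and the +y end gap past green is about 14 mm. Plan: put parcel A in the +y end, sweep the stack to −y, park A back at the wall, then add B and C. Next I'll look at the stand.

Call:
play_rows --commands '[[[-0.12,-0.267,0.02],[0,0,-0.117]],[[-0.12,-0.267,0.02],[0,0,-0.117]],[[-0.12,-0.267,0.02],[0,0,-0.117]],[[-0.12,-0.267,0.02],[0,0,-0.117]],[[-0.12,-0.267,0.02],[0,0,-0.117]],[[-0.12,-0.267,0.02],[0,0,-0.117]],[[-0.12,-0.267,0.02],[0,0,-0.117]],[[-0.12,-0.267,0.02],[0,0,-0.117]]]'

```text
time_s: 3.58
position: [0.4772, -0.3441, 0.2685]
tcp_rot: [[0.054, -0.0, -0.999], [0.999, 0.001, 0.054], [0.001, -1.0, 0.0]]
force: [0.2, 0.5, 0.3]
opening: 0.998
```

Run:
```python
from h import *
c=snap('wrist');np.savez('w2.npz',**c);save('w2.png',c['frame']);print(read_state()['position'])
W=world(c);z=W[...,2];m=(z>.112)&(z<.14)&(W[...,1]<-.26)&(W[...,1]>-.43)&(W[...,0]>.42)&(W[...,0]<.6)
n,l,st,ce=cv2.connectedComponentsWithStats(m.astype(np.uint8))
for i in range(1,n):
    if st[i,4]<60: continue
    P=W[l==i]*1e3;T=P[P[:,2]>np.median(P[:,2])-3]
    (x,y),(a,b),an=cv2.minAreaRect(T[:,:2].astype(np.float32));print(ce[i].round(),'%.0f %.0f size %.0f %.0f %.1f z %.0f'%(x,y,a,b,an,np.median(P[:,2])))
    hs=cv2.cvtColor(c['frame'],cv2.COLOR_RGB2HSV)[l==i]; print(np.median(hs,0))
```

```text
[ 0.47728797 -0.34419071  0.26853074]
[310. 248.] 503 -349 size 13 60 85.8 z 128
[ 15. 162. 149.]
[255. 249.] 501 -393 size 13 60 85.0 z 128
[ 15. 162. 148.]
[363. 250.] 507 -308 size 14 60 83.7 z 128
[ 15. 162. 149.]
```

View pics/w2.png

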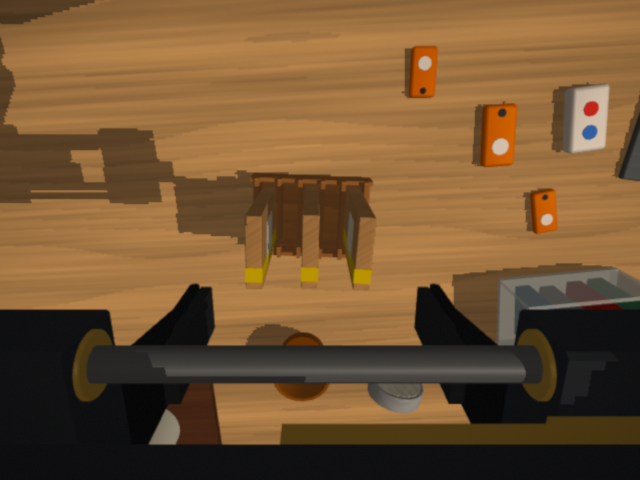

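Call:
play_rows --commands '[[[0.029,0.036,-0.05],[0,0,-0.04]],[[0.029,0.036,-0.05],[0,0,-0.04]],[[0.029,0.036,-0.05],[0,0,-0.04]],[[0.029,0.036,-0.05],[0,0,-0.04]],[[0.029,0.036,-0.05],[0,0,-0.04]],[[0.029,0.036,-0.05],[0,0,-0.04]],[[0.029,0.036,-0.05],[0,0,-0.04]]]' --gripper 0.027

```text
time_s: 4.5
position: [0.5056, -0.3103, 0.2189]
tcp_rot: [[0.096, 0.0, -0.995], [0.995, -0.0, 0.096], [-0.0, -1.0, -0.0]]
force: [0.3, -0.4, -0.3]
opening: 0.342
```

Run:
```python
from h import *
c=snap('wrist');save('w3.png',c['frame']);s=read_state();print(s['position'],s['opening'])
W=world(c);z=W[...,2];m=(z>.112)&(z<.14)&(W[...,1]<-.26)&(W[...,1]>-.43)&(W[...,0]>.42)&(W[...,0]<.6)
n,l,st,ce=cv2.connectedComponentsWithStats(m.astype(np.uint8))
for i in range(1,n):
    if st[i,4]<60: continue
    P=W[l==i]*1e3;T=P[P[:,2]>np.median(P[:,2])-3]
    (x,y),(a,b),an=cv2.minAreaRect(T[:,:2].astype(np.float32));print(ce[i].round(),'%.0f %.0f size %.0f %.0f %.1f z %.0f'%(x,y,a,b,an,np.median(P[:,2])))
```

```text
[ 0.5056356  -0.31016057  0.21878099] 0.3253362123419862
[255. 236.] 502 -349 size 14 60 85.4 z 128
[320. 237.] 507 -308 size 13 61 83.6 z 128
[189. 240.] 501 -393 size 14 60 85.1 z 128
```

View pics/w3.png

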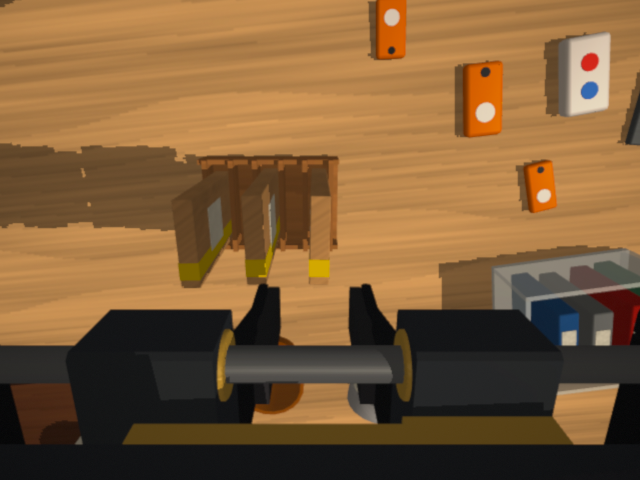

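Call:
play_rows --commands '[[[0.001,0.002,-0.03],[0,0,-0.01]],[[0.001,0.002,-0.05],[0,0,-0.01]],[[0.001,0.002,-0.07],[0,0,-0.01]],[[0.001,0.002,-0.085],[0,0,-0.01]],[[0.001,0.002,-0.094],[0,0,-0.01]],[[0.001,0.002,-0.094],[0,0,-0.01]],[[0.001,0.002,-0.094],[0,0,-0.01]]]'

```text
time_s: 5.42
position: [0.5072, -0.3082, 0.1252]
tcp_rot: [[0.106, 0.001, -0.994], [0.994, -0.001, 0.106], [-0.001, -1.0, -0.001]]
force: [0.5, 0.1, 0.2]
opening: 0.311
```

Call:
play_rows --commands '[[[0,0,0],[0,0,0]],[[0,0,0],[0,0,0]],[[0,0,0],[0,0,0]],[[0,0,0],[0,0,0]],[[0,0,0],[0,0,0]],[[0,0,0],[0,0,0]]]' --gripper 0.0

```text
time_s: 6.18
position: [0.507, -0.3081, 0.125]
tcp_rot: [[0.106, 0.001, -0.994], [0.994, -0.001, 0.106], [-0.0, -1.0, -0.001]]
force: [-0.1, 0.2, 5.0]
opening: 0.138
```

Call:
play_rows --commands '[[[0,0,0.04],[0,0,0]],[[0,0,0.08],[0,0,0]],[[0,0,0.12],[0,0,0]],[[0,0,0.12],[0,0,0]],[[0,0,0.12],[0,0,0]]]'

```text
time_s: 6.8
position: [0.5059, -0.3072, 0.2433]
tcp_rot: [[0.106, -0.002, -0.994], [0.994, 0.002, 0.106], [0.002, -1.0, 0.002]]
force: [-0.0, -0.3, -1.3]
opening: 0.141
```

Call:
play_rows --commands '[[[0.115,0.301,0],[0,0,0.169]],[[0.115,0.301,0],[0,0,0.169]],[[0.115,0.301,0],[0,0,0.169]],[[0.115,0.301,0],[0,0,0.169]],[[0.115,0.301,0],[0,0,0.169]],[[0.115,0.301,0],[0,0,0.169]],[[0.115,0.301,0],[0,0,0.169]],[[0.115,0.301,0],[0,0,0.169]],[[0.115,0.301,0],[0,0,0.169]]]'

```text
time_s: 7.92
position: [0.6213, -0.0086, 0.2443]
tcp_rot: [[-0.061, -0.001, -0.998], [0.998, -0.0, -0.061], [-0.0, -1.0, 0.001]]
force: [-0.1, 0.0, -0.5]
opening: 0.138
```

Call:
play_rows --commands '[[[0,0,-0.02],[0,0,0]],[[0,0,-0.035],[0,0,0]],[[0,0,-0.047],[0,0,0]],[[0,0,-0.047],[0,0,0]],[[0,0,-0.047],[0,0,0]]]'

```text
time_s: 8.55
position: [0.6221, -0.007, 0.1979]
tcp_rot: [[-0.063, 0.001, -0.998], [0.998, -0.0, -0.063], [-0.0, -1.0, -0.001]]
force: [0.2, -0.1, -0.7]
opening: 0.14
```

Run:
```python
from h import *
c=snap('wrist');save('w4.png',c['frame']);s=read_state();print(s['position'],s['force'],np.round(s['tcp_rot'],3)[0])
for u in[(.622,-.0785)]:pass
```

```text
[ 0.62227152 -0.00695974  0.19822202] [ 0.49472018 -0.51529244 -0.12239315] [-0.063  0.001 -0.998]
```

View pics/w4.png

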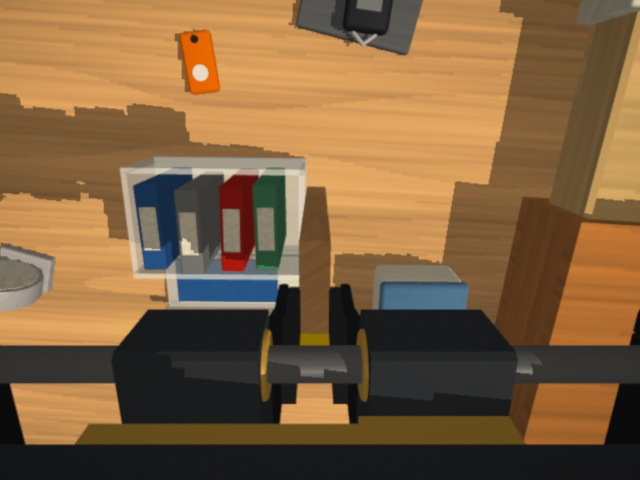

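Run:
```python
from h import *
c=snap('wrist')
for u,v in[(306,158),(301,276),(122,167),(133,275)]:print((ray(c,u,v,.07)*1e3).round(1))
print('green top edge',[(ray(c,u,v,.09)*1e3).round(1) for u,v in[(281,266),(257,266)]])
d=world(c);m=(abs(d[...,2]-.09)<.004);m[:170]=0;m[272:]=0;m[:,:252]=0;m[:,290:]=0
P=d[m]*1e3;print(len(P),np.percentile(P[:,1],[2,98]))
```

```text
[575.6 -16.4  70. ]
[663.7 -15.1  70. ]
[ 589.8 -143.5   70. ]
[ 670.8 -141.4   70. ]
green top edge [array([648.5, -29.3,  90. ]), array([649.6, -46. ,  90. ])]
2042 [-48.83413907 -32.09576785]
```

Call:
play_rows --commands '[[[0.0,0,-0.004],[0,0,0]],[[0.001,-0.012,-0.004],[0,0,0]],[[0.0014,-0.018,-0.004],[0,0,0]],[[0.0014,-0.022,-0.004],[0,0,0]],[[0.0014,-0.022,-0.004],[0,0,0]],[[0.0014,-0.022,-0.012],[0,0,0]],[[0.0014,-0.022,-0.02],[0,0,0]],[[0.0014,-0.022,-0.02],[0,0,0]]]'

```text
time_s: 9.65
position: [0.6222, -0.0285, 0.1763]
tcp_rot: [[-0.063, -0.003, -0.998], [0.998, 0.001, -0.063], [0.001, -1.0, 0.003]]
force: [0.5, -0.7, -0.2]
opening: 0.138
```

Inside the rim with no contact force, so I'll keep lowering.

Call:
play_rows --commands '[[[0,0,-0.01],[0,0,0]],[[0,0,-0.02],[0,0,0]],[[0,0,-0.03],[0,0,0]],[[0,0,-0.038],[0,0,0]],[[0,0,-0.045],[0,0,0]],[[0,0,-0.051],[0,0,0]],[[0,0,-0.051],[0,0,0]]]'

```text
time_s: 10.52
position: [0.6228, -0.0289, 0.126]
tcp_rot: [[-0.063, -0.001, -0.998], [0.998, 0.0, -0.063], [0.0, -1.0, 0.001]]
force: [0.7, 0.3, -0.1]
opening: 0.138
```

Call:
play_rows --commands '[[[0,-0.005,0],[0,0,0]],[[0.001,-0.01,0],[0,0,0]],[[0.001,-0.015,0],[0,0,0]],[[0.001,-0.02,0],[0,0,0]],[[0.0015,-0.024,0],[0,0,0]],[[0.002,-0.028,0],[0,0,0]],[[0.002,-0.03,0],[0,0,0]],[[0.002,-0.032,0],[0,0,0]],[[0.002,-0.032,0],[0,0,0]]]'

```text
time_s: 11.65
position: [0.6251, -0.0609, 0.1265]
tcp_rot: [[-0.063, -0.0, -0.998], [0.998, 0.0, -0.063], [0.0, -1.0, 0.0]]
force: [0.3, 1.2, -1.1]
opening: 0.136
```

Call:
play_rows --commands '[[[0,-0.002,0],[0,0,0]],[[0,-0.004,0],[0,0,0]],[[0,-0.004,0],[0,0,0]]]'

```text
time_s: 12.02
position: [0.6251, -0.0652, 0.1265]
tcp_rot: [[-0.063, -0.0, -0.998], [0.998, -0.0, -0.063], [-0.0, -1.0, 0.0]]
force: [0.3, 1.4, -0.5]
opening: 0.138
```

Call:
play_rows --commands '[[[0,-0.0015,0],[0,0,0]],[[0,-0.0025,0],[0,0,0]],[[0,-0.0025,0],[0,0,0]]]'

```text
time_s: 12.4
position: [0.6251, -0.0676, 0.1265]
tcp_rot: [[-0.063, -0.0, -0.998], [0.998, -0.0, -0.063], [-0.0, -1.0, 0.0]]
force: [0.5, 1.4, -0.7]
opening: 0.136
```

Run:
```python
from h import *
c=snap('wrist');save('w5.png',c['frame']);s=read_state();print(s['position'],s['force'])
```

```text
[ 0.62507719 -0.06751962  0.12649268] [0.29127596 0.46076184 0.34707876]
```

View pics/w5.png

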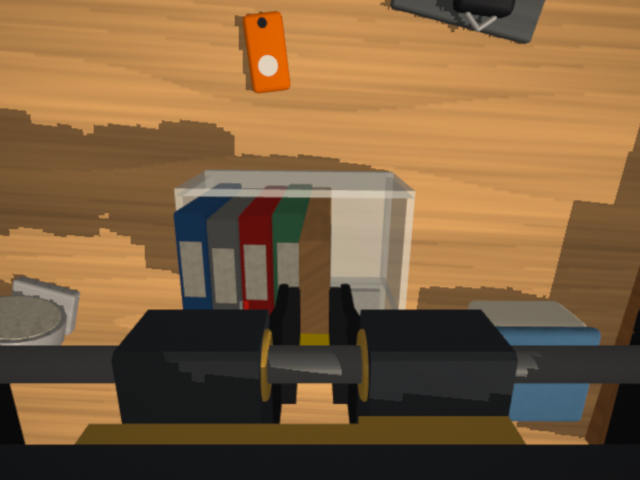

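Call:
play_rows --commands '[[[-0.001,0.012,0],[0,0,0]],[[-0.002,0.024,0],[0,0,0]],[[-0.0025,0.036,0],[0,0,0]],[[-0.0025,0.039,0],[0,0,0]],[[-0.0025,0.039,0],[0,0,0]],[[-0.0025,0.039,-0.002],[0,0,0]],[[-0.0025,0.039,-0.0035],[0,0,0]],[[-0.0025,0.039,-0.0035],[0,0,0]]]'

```text
time_s: 13.45
position: [0.6227, -0.0287, 0.1231]
tcp_rot: [[-0.063, 0.0, -0.998], [0.998, -0.0, -0.063], [-0.0, -1.0, -0.0]]
force: [-0.5, -0.3, 0.8]
opening: 0.138
```

Call:
play_rows --commands '[[[0,0,0],[0,0,0]],[[0,0,0],[0,0,0]],[[0,0,0],[0,0,0]]]' --gripper 0.027

```text
time_s: 13.82
position: [0.6226, -0.0284, 0.1231]
tcp_rot: [[-0.063, 0.0, -0.998], [0.998, -0.0, -0.063], [-0.0, -1.0, -0.0]]
force: [2.0, 0.7, -0.3]
opening: 0.299
```

Call:
play_rows --commands '[[[0,0,0.02],[0,0,0]],[[0,0,0.06],[0,0,0]],[[0,0,0.12],[0,0,0]],[[0,0,0.12],[0,0,0]],[[0,0,0.12],[0,0,0]]]'

```text
time_s: 14.45
position: [0.6221, -0.0282, 0.2429]
tcp_rot: [[-0.063, -0.0, -0.998], [0.998, 0.0, -0.063], [0.0, -1.0, 0.0]]
force: [0.3, -0.0, -0.7]
opening: 0.31
```

Call:
play_rows --commands '[[[-0.1195,-0.321,0],[0,0,-0.141]],[[-0.1195,-0.321,0],[0,0,-0.141]],[[-0.1195,-0.321,0],[0,0,-0.141]],[[-0.1195,-0.321,0],[0,0,-0.141]],[[-0.1195,-0.321,0],[0,0,-0.141]],[[-0.1195,-0.321,0],[0,0,-0.141]],[[-0.1195,-0.321,0],[0,0,-0.141]],[[-0.1195,-0.321,0],[0,0,-0.141]],[[-0.1195,-0.321,0],[0,0,-0.141]]]'

```text
time_s: 15.58
position: [0.5034, -0.3476, 0.2424]
tcp_rot: [[0.076, -0.001, -0.997], [0.997, 0.002, 0.076], [0.001, -1.0, 0.001]]
force: [0.1, -0.2, 0.2]
opening: 0.311
```

```bash
cat > p.py <<'E'
from h import *
c=snap('wrist');s=read_state();print(s['position'],np.round(s['tcp_rot'],3)[:2,0])
W=world(c);z=W[...,2];m=(z>.112)&(z<.14)&(W[...,1]<-.26)&(W[...,1]>-.43)&(W[...,0]>.42)&(W[...,0]<.6)
n,l,st,ce=cv2.connectedComponentsWithStats(m.astype(np.uint8))
for i in range(1,n):
    if st[i,4]<60: continue
    P=W[l==i]*1e3;T=P[P[:,2]>np.median(P[:,2])-3]
    (x,y),(a,b),an=cv2.minAreaRect(T[:,:2].astype(np.float32));print(ce[i].round(),'%.1f %.1f size %.0f %.0f %.1f z %.0f'%(x,y,a,b,an,np.median(P[:,2])))
E
python3 p.py
```

```text
[ 0.50353764 -0.34774446  0.24269457] [0.076 0.997]
[312. 225.] 502.3 -349.3 size 13 60 85.2 z 128
[251. 228.] 501.1 -392.9 size 14 60 85.1 z 128
```

Call:
play_rows --commands '[[[-0.001,-0.0015,-0.04],[0,0,0]],[[-0.001,-0.0015,-0.07],[0,0,0]],[[-0.001,-0.0015,-0.09],[0,0,0]],[[-0.001,-0.0015,-0.105],[0,0,0]],[[-0.001,-0.0015,-0.1175],[0,0,0]],[[-0.001,-0.0015,-0.1175],[0,0,0]],[[-0.001,-0.0015,-0.1175],[0,0,0]]]'

```text
time_s: 16.5
position: [0.5026, -0.3512, 0.1262]
tcp_rot: [[0.078, 0.001, -0.997], [0.997, -0.001, 0.078], [-0.001, -1.0, -0.001]]
force: [0.2, 0.3, -0.4]
opening: 0.307
```

Call:
play_rows --commands '[[[0,0,0],[0,0,0]],[[0,0,0],[0,0,0]],[[0,0,0],[0,0,0]],[[0,0,0],[0,0,0]],[[0,0,0],[0,0,0]]]' --gripper 0.0

```text
time_s: 17.12
position: [0.5024, -0.3512, 0.1261]
tcp_rot: [[0.078, 0.001, -0.997], [0.997, -0.001, 0.078], [-0.001, -1.0, -0.001]]
force: [-0.7, 0.4, 4.0]
opening: 0.133
```

Call:
play_rows --commands '[[[0,0,0.04],[0,0,0]],[[0,0,0.08],[0,0,0]],[[0,0,0.145],[0,0,0]],[[0,0,0.145],[0,0,0]],[[0,0,0.145],[0,0,0]]]'

```text
time_s: 17.75
position: [0.5016, -0.3503, 0.27]
tcp_rot: [[0.078, -0.001, -0.997], [0.997, 0.001, 0.078], [0.001, -1.0, 0.001]]
force: [0.2, 0.5, -1.4]
opening: 0.131
```

Call:
play_rows --commands '[[[0.123,0.288,0],[0,0,0.141]],[[0.123,0.288,0],[0,0,0.141]],[[0.123,0.288,0],[0,0,0.141]],[[0.123,0.288,0],[0,0,0.141]],[[0.123,0.288,0],[0,0,0.141]],[[0.123,0.288,0],[0,0,0.141]],[[0.123,0.288,0],[0,0,0.141]],[[0.123,0.288,0],[0,0,0.141]],[[0.123,0.288,0],[0,0,0.141]]]'

```text
time_s: 18.88
position: [0.6246, -0.0644, 0.2702]
tcp_rot: [[-0.061, -0.001, -0.998], [0.998, 0.0, -0.061], [0.0, -1.0, 0.001]]
force: [-0.7, -0.1, -0.5]
opening: 0.134
```

```bash
cat > q.py <<'E'
from h import *
import sys
c=snap('wrist');s=read_state();print(s['position'],np.round(s['tcp_rot'],3)[:2,0]);save(sys.argv[1],c['frame'])
W=world(c);R=np.array([[.998,-.063],[.063,.998]]);q=(W[...,:2]-[.625,-.079])@R*1e3
for lo,hi,n in((.082,.098,'book'),(.117,.135,'parcel')):
    m=(W[...,2]>lo)&(W[...,2]<hi)&(abs(q[...,0])<32)&(abs(q[...,1])<62)
    k,l,st,ce=cv2.connectedComponentsWithStats(m.astype(np.uint8))
    for i in range(1,k):
        if st[i,4]>60: print(n,ce[i].round(),'orgx',np.percentile(q[l==i][:,0],[2,98]).round(),'orgy',np.percentile(q[l==i][:,1],[1,99]).round(1),'z',np.median(W[l==i][:,2]).round(3))
E
python3 q.py w6.png
```

```text
[ 0.62474576 -0.06429429  0.27041601] [-0.061  0.998]
book [269. 204.] orgx [-30.  28.] orgy [-53.7   8. ] z 0.09
book [352. 199.] orgx [-30.  28.] orgy [43.9 56.3] z 0.091
parcel [362. 216.] orgx [-29.  29.] orgy [44. 57.] z 0.126
```

View pics/w6.png

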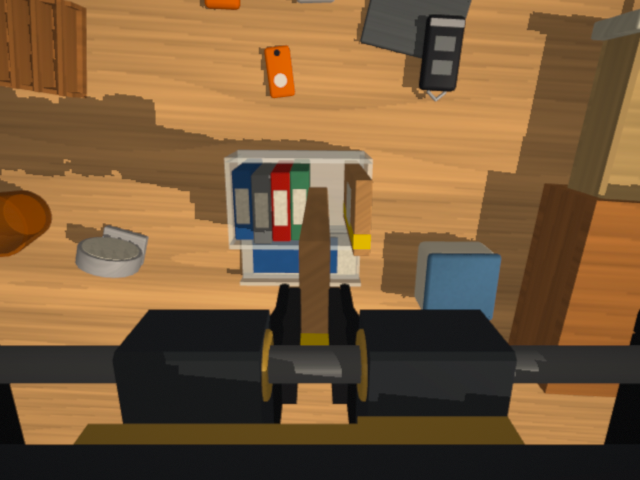

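Call:
play_rows --commands '[[[-0.001,0.003,0],[0,0,0.002]],[[-0.001,0.003,-0.03],[0,0,0.002]],[[-0.001,0.003,-0.05],[0,0,0.002]],[[-0.001,0.003,-0.06],[0,0,0.002]],[[-0.001,0.003,-0.07],[0,0,0.002]],[[-0.001,0.003,-0.08],[0,0,0.002]],[[-0.001,0.003,-0.08],[0,0,0.002]]]'

```text
time_s: 19.8
position: [0.6237, -0.0598, 0.1899]
tcp_rot: [[-0.065, -0.001, -0.998], [0.998, 0.0, -0.065], [0.0, -1.0, 0.001]]
force: [-0.1, -0.2, -1.3]
opening: 0.135
```

Call:
play_rows --commands '[[[0,0,-0.015],[0,0,0]],[[0,0,-0.03],[0,0,0]],[[0,0,-0.045],[0,0,0]],[[0,0,-0.055],[0,0,0]],[[0,0,-0.063],[0,0,0]],[[0,0,-0.063],[0,0,0]]]'

```text
time_s: 20.55
position: [0.6238, -0.0598, 0.1268]
tcp_rot: [[-0.065, -0.001, -0.998], [0.998, 0.0, -0.065], [0.0, -1.0, 0.001]]
force: [0.5, -0.1, -1.0]
opening: 0.128
```

Call:
play_rows --commands '[[[0,-0.003,0],[0,0,0]],[[0,-0.005,0],[0,0,0]],[[0,-0.0055,0],[0,0,0]],[[0,-0.0055,-0.002],[0,0,0]],[[0,-0.0055,-0.0025],[0,0,0]],[[0,-0.0055,-0.0025],[0,0,0]]]'

```text
time_s: 21.3
position: [0.624, -0.0653, 0.1249]
tcp_rot: [[-0.065, -0.0, -0.998], [0.998, 0.0, -0.065], [0.0, -1.0, 0.0]]
force: [-0.4, -0.5, -0.7]
opening: 0.135
```

Call:
play_rows --commands '[[[0,0,-0.001],[0,0,0]],[[0,0,-0.001],[0,0,0]],[[0,0,-0.001],[0,0,0]],[[0,0,-0.001],[0,0,0]]]' --gripper 0.02

```text
time_s: 21.8
position: [0.6243, -0.0655, 0.1242]
tcp_rot: [[-0.065, 0.0, -0.998], [0.998, -0.0, -0.065], [-0.0, -1.0, -0.0]]
force: [0.7, -0.4, -0.6]
opening: 0.228
```

Call:
play_rows --commands '[[[0,0,0.02],[0,0,0]],[[0,0,0.05],[0,0,0]],[[0,0,0.1],[0,0,0]],[[0,0,0.12],[0,0,0]],[[0,0,0.12],[0,0,0]]]'

```text
time_s: 22.42
position: [0.6253, -0.0657, 0.2463]
tcp_rot: [[-0.065, 0.005, -0.998], [0.998, -0.001, -0.065], [-0.002, -1.0, -0.005]]
force: [-0.8, 0.3, -0.3]
opening: 0.229
```

```bash
python3 q.py w7.png
```

```text
[ 0.62415287 -0.06543002  0.24441159] [-0.065  0.998]
book [270. 209.] orgx [-30.  28.] orgy [-53.7   9. ] z 0.09
book [357. 202.] orgx [-30.  27.] orgy [43.8 56. ] z 0.091
parcel [320. 222.] orgx [-30.  28.] orgy [10.  22.4] z 0.126
parcel [368. 223.] orgx [-29.  29.] orgy [43.9 57. ] z 0.126
```

Call:
play_rows --commands '[[[-0.123,-0.3275,0],[0,0,-1.723]],[[-0.123,-0.3275,0],[0,0,-1.723]],[[-0.123,-0.3275,0],[0,0,-1.723]],[[-0.123,-0.3275,0],[0,0,-1.723]],[[-0.123,-0.3275,0],[0,0,-1.723]],[[-0.123,-0.3275,0],[0,0,-1.723]],[[-0.123,-0.3275,0],[0,0,-1.723]],[[-0.123,-0.3275,0],[0,0,-1.723]],[[-0.123,-0.3275,0],[0,0,-1.723]],[[-0.123,-0.3275,0],[0,0,-1.723]]]' --gripper 0.087

```text
time_s: 23.72
position: [0.5003, -0.3922, 0.242]
tcp_rot: [[0.996, -0.003, 0.087], [-0.087, 0.003, 0.996], [-0.003, -1.0, 0.003]]
force: [0.6, 0.2, 0.4]
opening: 0.998
```

```bash
sleep 0; python3 p.py
```

```text
[ 0.50048675 -0.39223449  0.24229297] [ 0.996 -0.087]
[315. 229.] 501.7 -392.6 size 14 60 84.9 z 128
```

Call:
play_rows --commands '[[[0.001,-0.0005,-0.04],[0,0,0]],[[0.001,-0.0005,-0.07],[0,0,0]],[[0.001,-0.0005,-0.095],[0,0,0]],[[0.001,-0.0005,-0.115],[0,0,0]],[[0.001,-0.0005,-0.132],[0,0,0]],[[0.001,-0.0005,-0.132],[0,0,0]],[[0.001,-0.0005,-0.132],[0,0,0]]]'

```text
time_s: 24.65
position: [0.5025, -0.3937, 0.1126]
tcp_rot: [[0.996, 0.001, 0.086], [-0.086, -0.001, 0.996], [0.001, -1.0, -0.001]]
force: [-0.9, 0.1, 0.6]
opening: 0.999
```

Call:
play_rows --commands '[[[0,0,0],[0,0,0]],[[0,0,0],[0,0,0]],[[0,0,0],[0,0,0]],[[0,0,0],[0,0,0]],[[0,0,0],[0,0,0]]]' --gripper 0.04

```text
time_s: 25.28
position: [0.5021, -0.3935, 0.1124]
tcp_rot: [[0.996, 0.0, 0.087], [-0.087, -0.0, 0.996], [0.0, -1.0, -0.0]]
force: [-0.0, 0.0, 1.8]
opening: 0.685
```

Call:
play_rows --commands '[[[0,0,0.04],[0,0,0]],[[0,0,0.08],[0,0,0]],[[0,0,0.13],[0,0,0]],[[0,0,0.17],[0,0,0]],[[0,0,0.17],[0,0,0]]]'

```text
time_s: 25.9
position: [0.5037, -0.3949, 0.2859]
tcp_rot: [[0.996, 0.006, 0.087], [-0.087, -0.006, 0.996], [0.006, -1.0, -0.006]]
force: [0.8, 0.3, -1.7]
opening: 0.684
```

Call:
play_rows --commands '[[[0.12,0.348,-0.02],[0,0,0.151]],[[0.12,0.348,-0.02],[0,0,0.151]],[[0.12,0.348,-0.02],[0,0,0.151]],[[0.12,0.348,-0.02],[0,0,0.151]],[[0.12,0.348,-0.02],[0,0,0.151]],[[0.12,0.348,-0.02],[0,0,0.151]],[[0.12,0.348,-0.02],[0,0,0.151]],[[0.12,0.348,-0.02],[0,0,0.151]],[[0.12,0.348,-0.02],[0,0,0.151]],[[0.12,0.348,-0.02],[0,0,0.151]]]'

```text
time_s: 27.15
position: [0.6218, -0.0468, 0.2619]
tcp_rot: [[0.998, -0.0, -0.062], [0.062, -0.0, 0.998], [-0.0, -1.0, -0.0]]
force: [0.4, 0.3, -1.3]
opening: 0.688
```

```bash
python3 q.py w8.png
python3 - <<'E'
from h import *
c=snap('wrist');W=world(c);R=np.array([[.998,-.063],[.063,.998]]);q=(W[...,:2]-[.625,-.079])@R*1e3
# held parcel foot region : z .15-.2
m=(W[...,2]>.155)&(W[...,2]<.2)&(abs(q[...,0])<35)&(abs(q[...,1])<80)
P=np.c_[q[m],W[m][:,2]*1e3];print(len(P),np.percentile(P,[2,50,98],axis=0).round(1))
E
```

```text
[ 0.62191235 -0.04667408  0.26202242] [0.998 0.062]
book [315. 180.] orgx [-27.  29.] orgy [57.  57.8] z 0.091
book [314. 221.] orgx [-28.  28.] orgy [22.2 23.2] z 0.09
parcel [316. 196.] orgx [-28.  29.] orgy [44.5 57.4] z 0.126
1902 [[-29.8  38.8 159.5]
 [ -0.8  39.3 181.8]
 [ 27.1  39.7 199.3]]
```

View pics/w8.png

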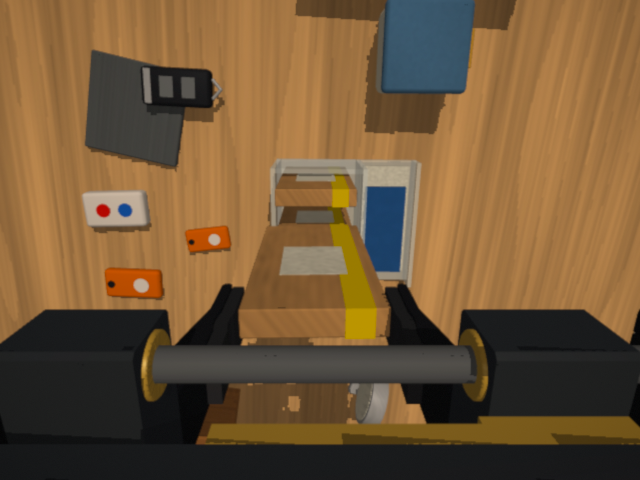

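Call:
play_rows --commands '[[[0.001,0.001,-0.015],[0,0,0]],[[0.001,0.001,-0.03],[0,0,0]],[[0.001,0.001,-0.04],[0,0,0]],[[0.001,0.001,-0.05],[0,0,0]],[[0.001,0.001,-0.06],[0,0,0]],[[0.001,0.001,-0.07],[0,0,0]],[[0.001,0.001,-0.07],[0,0,0]]]'

```text
time_s: 28.12
position: [0.6225, -0.0442, 0.191]
tcp_rot: [[0.998, -0.002, -0.064], [0.064, 0.001, 0.998], [-0.002, -1.0, 0.001]]
force: [0.4, 0.5, -0.6]
opening: 0.684
```

Call:
play_rows --commands '[[[0,0,-0.012],[0,0,0]],[[0,0,-0.024],[0,0,0]],[[0,0,-0.036],[0,0,0]],[[0,0,-0.048],[0,0,0]],[[0,0,-0.06],[0,0,0]],[[0,0,-0.07],[0,0,0]],[[0,0,-0.076],[0,0,0]],[[0,0,-0.076],[0,0,0]]]'

```text
time_s: 29.12
position: [0.6229, -0.0443, 0.1156]
tcp_rot: [[0.998, -0.001, -0.064], [0.064, 0.0, 0.998], [-0.001, -1.0, 0.0]]
force: [-0.7, 0.3, -0.5]
opening: 0.684
```

Call:
play_rows --commands '[[[0,0,-0.002],[0,0,0]],[[0,0,-0.0045],[0,0,0]],[[0,0,-0.005],[0,0,0]],[[0,0,-0.005],[0,0,0]]]'

```text
time_s: 29.62
position: [0.6231, -0.0444, 0.1111]
tcp_rot: [[0.998, 0.0, -0.064], [0.064, -0.0, 0.998], [0.0, -1.0, -0.0]]
force: [-0.4, 0.6, -1.9]
opening: 0.688
```

Call:
play_rows --commands '[[[0,0,0],[0,0,0]],[[0,0,0],[0,0,0]],[[0,0,0],[0,0,0]],[[0,0,0],[0,0,0]]]' --gripper 0.076

```text
time_s: 30.12
position: [0.6232, -0.0444, 0.1112]
tcp_rot: [[0.998, 0.0, -0.064], [0.064, -0.0, 0.998], [0.0, -1.0, -0.0]]
force: [-0.5, -0.4, 0.0]
opening: 0.868
```

Call:
play_rows --commands '[[[0,0,0.02],[0,0,0]],[[0,0,0.05],[0,0,0]],[[0,0,0.1],[0,0,0]],[[0,0,0.14],[0,0,0]],[[0,0,0.14],[0,0,0]],[[0,0,0.14],[0,0,0]]]'

```text
time_s: 30.88
position: [0.6224, -0.0442, 0.2505]
tcp_rot: [[0.998, -0.001, -0.064], [0.064, 0.0, 0.998], [-0.001, -1.0, 0.0]]
force: [-0.7, 0.1, -0.1]
opening: 0.871
```

```bash
python3 q.py w9.png
cat > m2.py <<'E'
from h import *
import sys
c=snap('top');W=world(c);f=c['frame'];hsv=cv2.cvtColor(f,cv2.COLOR_RGB2HSV);H,S,V=[hsv[...,i].astype(int) for i in range(3)]
save(sys.argv[1],f)
def blobs(m,name,z,amin):
    n,l,st,ce=cv2.connectedComponentsWithStats(m.astype(np.uint8))
    for i in range(1,n):
        if st[i,4]<amin: continue
        cn=cv2.findContours((l==i).astype(np.uint8),0,1)[0][0][:,0]
        G=np.array([ray(c,u,v,z)[:2] for u,v in cn])*1000
        (x,y),(a,b),an=cv2.minAreaRect(G.astype(np.float32));print(name,ce[i].round(),'%.0f %.0f size %.0f %.0f ang %.1f'%(x,y,a,b,an))
b=np.zeros(H.shape,bool);b[245:360,250:440]=1
blobs(b&((H<12)|(H>172))&(S>190)&(V>130),'orange',.012,60)
blobs(b&(S<80)&(V>180),'white',.016,150)
blobs(b&(V<45),'black',.02,100)
E
python3 m2.py t1.png
```

```text
[ 0.62205156 -0.04414045  0.24966754] [0.998 0.064]
book [314. 186.] orgx [-27.  29.] orgy [56.9 57.8] z 0.09
book [314. 286.] orgx [-29.  30.] orgy [-53.1  -3.7] z 0.09
parcel [314. 213.] orgx [-28.  29.] orgy [28.9 57.3] z 0.126
parcel [314. 249.] orgx [-29.  29.] orgy [10.2 22.9] z 0.126
white [346. 308.] 420 -75 size 63 37 ang 4.4
```

View pics/t1.png

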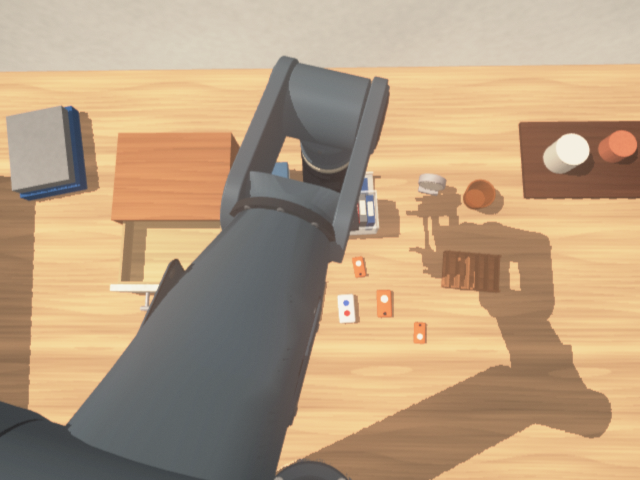

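Run:
```python
import cv2
f=cv2.imread('pics/t1.png');h=cv2.cvtColor(f,cv2.COLOR_BGR2HSV)
for u,v in[(384,310),(384,304),(302,293),(296,300),(285,300),(297,293)]:print(u,v,h[v,u])
```

```text
384 310 [ 12 151 244]
384 304 [ 12 151 244]
302 293 [ 8 12 88]
296 300 [10  8 93]
285 300 [110   8  98]
297 293 [ 0  8 93]
```

Call:
play_rows --commands '[[[-0.1,-0.03,0],[0,0,0.4]],[[-0.222,-0.076,-0.03],[0,0,1.54]],[[-0.222,-0.076,-0.03],[0,0,1.54]],[[-0.222,-0.076,-0.03],[0,0,1.54]],[[-0.222,-0.076,-0.03],[0,0,1.54]],[[-0.222,-0.076,-0.03],[0,0,1.54]],[[-0.222,-0.076,-0.03],[0,0,1.54]],[[-0.222,-0.076,-0.03],[0,0,1.54]],[[-0.222,-0.076,-0.03],[0,0,1.54]],[[-0.222,-0.076,-0.03],[0,0,1.54]]]' --gripper 0.06

```text
time_s: 32.22
position: [0.4005, -0.12, 0.2201]
tcp_rot: [[-0.033, -0.002, -0.999], [0.999, 0.001, -0.033], [0.001, -1.0, 0.002]]
force: [0.2, 0.2, -0.6]
opening: 0.69
```

```bash
cat > s.py <<'E'
from h import *
import sys
c=snap('wrist');s=read_state();R=np.array(s['tcp_rot']);print(np.round(s['position'],4),'jaw ang',np.degrees(np.arctan2(R[1,0],R[0,0])).round(1))
save(sys.argv[1],c['frame']);W=world(c);f=c['frame'];hsv=cv2.cvtColor(f,cv2.COLOR_RGB2HSV);H,S,V=[hsv[...,i].astype(int) for i in range(3)]
def blobs(m,name,z,amin):
    m=cv2.morphologyEx(m.astype(np.uint8),cv2.MORPH_CLOSE,np.ones((5,5)))
    n,l,st,ce=cv2.connectedComponentsWithStats(m)
    for i in range(1,n):
        if st[i,4]<amin: continue
        cn=cv2.findContours((l==i).astype(np.uint8),0,1)[0][0][:,0]
        G=np.array([ray(c,u,v,z)[:2] for u,v in cn])*1000
        (x,y),(a,b),an=cv2.minAreaRect(G.astype(np.float32))
        if max(a,b)<100:print(name,ce[i].round(),'%.0f %.0f size %.0f %.0f ang %.1f zmed %.0f'%(x,y,a,b,an,1e3*np.median(W[l==i][:,2])))
low=(W[...,2]<.035)
blobs(low&(H<13)&(S>200)&(V>140),'orange',.012,300)
blobs(low&(S<70)&(V>140),'white',.016,800)
blobs(low&(W[...,2]>.014)&(V<70),'black',.022,500)
E
python3 s.py s1.png
```

```text
[ 0.4006 -0.12    0.2203] jaw ang 91.9
orange [269. 242.] 434 -159 size 52 30 ang 1.3 zmed 12
orange [325. 310.] 511 -106 size 42 21 ang 10.1 zmed 10
white [361. 224.] 421 -77 size 60 33 ang 4.5 zmed 16
black [481. 288.] 485 41 size 60 35 ang 0.5 zmed 22
```

View pics/s1.png

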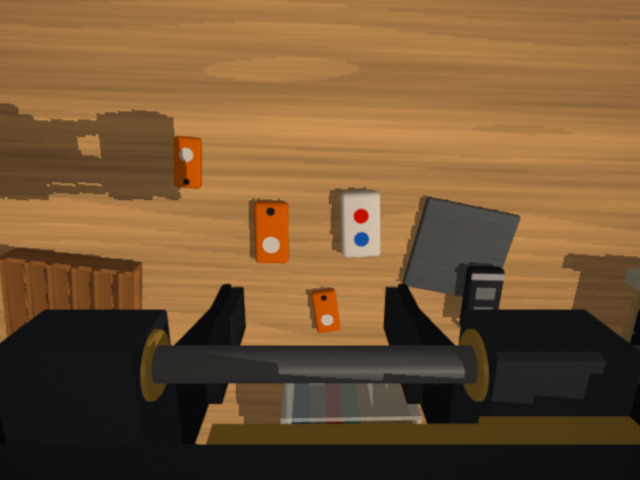

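Call:
play_rows --commands '[[[0.0295,-0.039,-0.05],[0,0,-0.01]],[[0.0295,-0.039,-0.1],[0,0,-0.01]],[[0.0295,-0.039,-0.14],[0,0,-0.01]],[[0.0295,-0.039,-0.165],[0,0,-0.01]],[[0.0295,-0.039,-0.182],[0,0,-0.01]],[[0.0295,-0.039,-0.1925],[0,0,-0.01]],[[0.0295,-0.039,-0.1925],[0,0,-0.01]],[[0.0295,-0.039,-0.1925],[0,0,-0.01]]]' --gripper 0.05

```text
time_s: 33.28
position: [0.4309, -0.1596, 0.029]
tcp_rot: [[-0.023, 0.001, -1.0], [1.0, -0.001, -0.023], [-0.001, -1.0, -0.001]]
force: [-1.0, 0.7, 0.1]
opening: 0.576
```

Call:
play_rows --commands '[[[0,0,0],[0,0,0]],[[0,0,0],[0,0,0]],[[0,0,0],[0,0,0]],[[0,0,0],[0,0,0]],[[0,0,0],[0,0,0]]]' --gripper 0.01

```text
time_s: 33.9
position: [0.4306, -0.1594, 0.0286]
tcp_rot: [[-0.023, 0.0, -1.0], [1.0, -0.0, -0.023], [-0.0, -1.0, -0.0]]
force: [-0.1, -0.8, 0.1]
opening: 0.141
```

Call:
play_rows --commands '[[[0,0,0.03],[0,0,0]],[[0,0,0.08],[0,0,0]],[[0,0,0.14],[0,0,0]],[[0,0,0.17],[0,0,0]],[[0,0,0.17],[0,0,0]]]'

```text
time_s: 34.52
position: [0.432, -0.1602, 0.2009]
tcp_rot: [[-0.023, 0.005, -1.0], [1.0, -0.004, -0.023], [-0.004, -1.0, -0.005]]
force: [0.5, -0.4, -0.3]
opening: 0.11
```

```bash
python3 s.py s2.png
```

```text
[ 0.4309 -0.1595  0.1992] jaw ang 91.3
white [414. 194.] 421 -77 size 60 34 ang 4.2 zmed 16
black [540. 274.] 488 41 size 66 36 ang 0.6 zmed 22
```

View pics/s2.png

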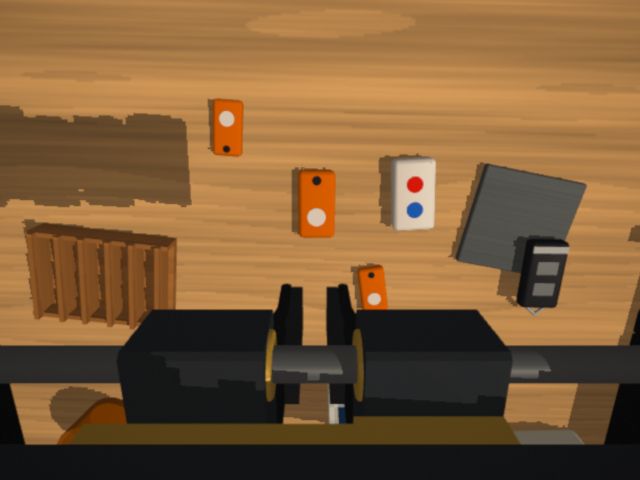

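Run:
```python
from h import *
c=snap('wrist');s=read_state();print(proj(c,[s['position'][0],s['position'][1],.012]),[(ray(c,*p,.012)*1e3).round(1) for p in[(317,203),(300,170),(335,170),(299,237),(335,237)]])
f=c['frame'];print(cv2.cvtColor(f,cv2.COLOR_RGB2HSV)[203,317],world(c)[203,317].round(4),s['opening'])
P=[world(c)[v,u] for u,v in[(317,190),(317,203),(305,225)]];print(np.round(P,4))
```

```text
(np.float64(315.8542791393056), np.float64(204.14827480014563)) [array([ 429., -158.,   12.]), array([ 401.1, -173. ,   12. ]), array([ 400.4, -143.7,   12. ]), array([ 460. , -173.1,   12. ]), array([ 459.2, -141.4,   12. ])]
[ 13 255 212] [ 0.4289 -0.158   0.0125] 0.11723224677680429
[[ 0.4174 -0.1583  0.0137]
 [ 0.4289 -0.158   0.0125]
 [ 0.4487 -0.168   0.0125]]
```

Call:
play_rows --commands '[[[-0.002,0.0015,0],[0,0,0]],[[-0.002,0.0015,0],[0,0,0]],[[-0.002,0.0015,-0.05],[0,0,0]],[[-0.002,0.0015,-0.1],[0,0,0]],[[-0.002,0.0015,-0.14],[0,0,0]],[[-0.002,0.0015,-0.16],[0,0,0]],[[-0.002,0.0015,-0.1725],[0,0,0]],[[-0.002,0.0015,-0.1725],[0,0,0]],[[-0.002,0.0015,-0.1725],[0,0,0]]]' --gripper 0.05

```text
time_s: 35.75
position: [0.429, -0.1581, 0.0266]
tcp_rot: [[-0.023, 0.001, -1.0], [1.0, -0.001, -0.023], [-0.001, -1.0, -0.001]]
force: [0.7, 0.9, 0.1]
opening: 0.575
```

Call:
play_rows --commands '[[[0,0,0],[0,0,0]],[[0,0,0],[0,0,0]],[[0,0,0],[0,0,0]],[[0,0,0],[0,0,0]]]' --gripper 0.022

```text
time_s: 36.25
position: [0.4287, -0.1579, 0.0263]
tcp_rot: [[-0.023, 0.0, -1.0], [1.0, -0.0, -0.023], [-0.0, -1.0, -0.0]]
force: [0.3, -0.6, -0.4]
opening: 0.276
```

Run:
```python
from h import *
w=snap('wrist');c=snap('side');u,v=map(int,proj(c,[.429,-.158,.02]));print(u,v)
a=cv2.resize(c['frame'][max(0,v-60):v+60,u-60:u+60],(400,400),interpolation=2)
b=cv2.resize(w['frame'][120:400,180:460],(400,400),interpolation=2)
save('g1.png',np.hstack([a,b]))
```

```text
319 322
```

View pics/g1.png

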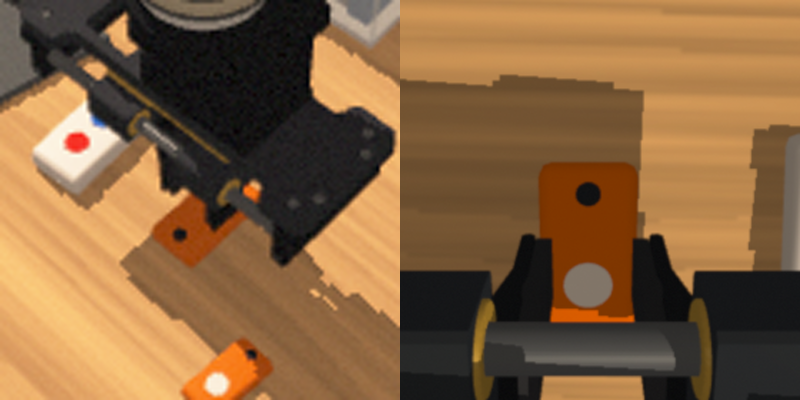

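Run:
```python
from h import *
c=snap('side');W=world(c)
for v in range(318,336,2): print(v,[tuple((W[v,u]*1e3).round().astype(int)) for u in(320,323,326)],c['frame'][v,323])
w=snap('wrist');V=world(w)
for u,v in[(180+540*.7-400*.7,120+250*.7),(180+245*.7,120+250*.7),(180+125*.7,120+240*.7),(180+130*.7,120+260*.7),(180+185*.7,120+215*.7)]:print(int(u),int(v),(V[int(v),int(u)]*1e3).round(),w['frame'][int(v),int(u)])
```

```text
318 [(np.int64(390), np.int64(-196), np.int64(116)), (np.int64(393), np.int64(-201), np.int64(118)), (np.int64(397), np.int64(-203), np.int64(117))] [30 29 27]
320 [(np.int64(391), np.int64(-195), np.int64(109)), (np.int64(392), np.int64(-201), np.int64(114)), (np.int64(397), np.int64(-203), np.int64(111))] [37 41 39]
322 [(np.int64(391), np.int64(-195), np.int64(103)), (np.int64(391), np.int64(-202), np.int64(110)), (np.int64(396), np.int64(-204), np.int64(107))] [33 33 35]
324 [(np.int64(420), np.int64(-168), np.int64(37)), (np.int64(391), np.int64(-203), np.int64(106)), (np.int64(425), np.int64(-178), np.int64(40))] [34 31 32]
326 [(np.int64(419), np.int64(-169), np.int64(32)), (np.int64(417), np.int64(-178), np.int64(43)), (np.int64(425), np.int64(-178), np.int64(34))] [14  5 11]
328 [(np.int64(420), np.int64(-168), np.int64(24)), (np.int64(417), np.int64(-178), np.int64(38)), (np.int64(424), np.int64(-179), np.int64(30))] [22 19 21]
330 [(np.int64(424), np.int64(-165), np.int64(9)), (np.int64(417), np.int64(-178), np.int64(31)), (np.int64(431), np.int64(-173), np.int64(9))] [37 20 17]
332 [(np.int64(419), np.int64(-169), np.int64(13)), (np.int64(425), np.int64(-171), np.int64(7)), (np.int64(429), np.int64(-175), np.int64(7))] [159  71  18]
334 [(np.int64(418), np.int64(-170), np.int64(8)), (np.int64(421), np.int64(-175), np.int64(9)), (np.int64(428), np.int64(-176), np.int64(3))] [155  69  13]
278 295 [ 420. -174.   35.] [19 19 20]
351 295 [ 419. -144.   35.] [20 20 20]
267 288 [ 419. -178.   31.] [14 14 14]
271 302 [ 418. -175.   45.] [13 13 14]
309 270 [ 418. -161.   12.] [128  55   0]
```

Call:
play_rows --commands '[[[0,0,0],[0,0,0]],[[0,0,0],[0,0,0]],[[0,0,0],[0,0,0]],[[0,0,0],[0,0,0]]]'

```text
time_s: 36.95
position: [0.4286, -0.1579, 0.0261]
tcp_rot: [[-0.023, -0.0, -1.0], [1.0, 0.0, -0.023], [0.0, -1.0, 0.0]]
force: [-0.1, 0.5, 0.3]
opening: 0.249
```

```bash
cat > gap.py <<'E'
from h import *
w=snap('wrist');s=read_state();V=world(w);print(s['opening']*87)
T=np.eye(4);T[:3,:3]=s['tcp_rot'];T[:3,3]=s['position']
L=(V-T[:3,3])@T[:3,:3]*1e3   # tool coords: x jaw, y along fingers
dark=w['frame'].max(2)<45
for y0 in range(-20,26,5):
    m=dark&(L[...,1]>y0)&(L[...,1]<y0+5)&(abs(L[...,0])<70)&(abs(L[...,2])<20)
    q=L[m][:,0]
    if len(q)>10: print(y0,len(q),'neg',q[q<0].min().round() if (q<0).any() else None,q[q<0].max().round() if (q<0).any() else None,'pos',q[q>0].min().round() if (q>0).any() else None,q[q>0].max().round() if (q>0).any() else None,'z',L[m][:,2].min().round(),L[m][:,2].max().round())
E
python3 gap.py
```

```text
22.05954671877925
-20 356 neg -21.0 -12.0 pos 10.0 18.0 z -7.0 11.0
-15 313 neg -21.0 -12.0 pos 10.0 18.0 z -9.0 11.0
-10 272 neg -21.0 -12.0 pos 10.0 18.0 z -10.0 11.0
-5 138 neg -20.0 -12.0 pos 10.0 18.0 z 1.0 11.0
10 172 neg -6.0 -0.0 pos 0.0 1.0 z 14.0 20.0
```

Call:
play_rows --commands '[[[0,0,0],[0,0,0]],[[0,0,0],[0,0,0]],[[0,0,0.04],[0,0,0]],[[0,0,0.04],[0,0,0]],[[0,0,0.04],[0,0,0]]]' --gripper 0.05

```text
time_s: 37.62
position: [0.4285, -0.1578, 0.066]
tcp_rot: [[-0.023, 0.0, -1.0], [1.0, -0.0, -0.023], [-0.0, -1.0, -0.0]]
force: [-0.1, -0.3, -0.6]
opening: 0.564
```

```bash
cat > gap2.py <<'E'
from h import *
s=read_state();print(s['opening']*87,s['position'])
T=np.eye(4);T[:3,:3]=s['tcp_rot'];T[:3,3]=s['position']
for n in('wrist','side'):
    w=snap(n);V=world(w);L=(V-T[:3,3])@T[:3,:3]*1e3
    m=(L[...,1]<34)&(L[...,1]>-45)&(abs(L[...,0])<60)&(abs(L[...,2])<25)&(V[...,2]>.02)
    for y0 in range(-10,36,3):
        q=L[m&(L[...,1]>=y0)&(L[...,1]<y0+3)]
        if len(q)>3: print(n,y0,len(q),np.percentile(q,[2,50,98],axis=0).round()[:,[0,2]].tolist())
E
python3 gap2.py
```

```text
49.10479463430778 [ 0.42852366 -0.15779618  0.06602311]
wrist -10 241 [[-34.0, -9.0], [-25.0, 9.0], [32.0, 11.0]]
wrist -7 238 [[-34.0, -9.0], [24.0, 9.0], [32.0, 11.0]]
wrist -4 223 [[-33.0, -10.0], [-25.0, 9.0], [32.0, 11.0]]
wrist -1 33 [[-33.0, -4.0], [24.0, 8.0], [32.0, 11.0]]
side -10 23 [[-34.0, -3.0], [25.0, 7.0], [32.0, 13.0]]
side -7 21 [[-34.0, -5.0], [-25.0, 7.0], [32.0, 13.0]]
side -4 21 [[-34.0, -6.0], [26.0, 9.0], [32.0, 12.0]]
side -1 10 [[-33.0, -8.0], [-3.0, 7.0], [27.0, 12.0]]
```

Both cameras show the fingertips ending at about the reported TCP, not 25 mm ahead of it. That explains why the fingers closed above the fob. I'll go lower in small steps, watching the force.

Call:
play_rows --commands '[[[0,0,-0.03],[0,0,0]],[[0,0,-0.045],[0,0,0]],[[0,0,-0.052],[0,0,0]],[[0,0,-0.056],[0,0,0]],[[0,0,-0.056],[0,0,0]]]'

```text
time_s: 38.35
position: [0.4286, -0.1579, 0.01]
tcp_rot: [[-0.023, -0.0, -1.0], [1.0, 0.0, -0.023], [0.0, -1.0, 0.0]]
force: [0.2, 0.7, 0.1]
opening: 0.577
```

Call:
play_rows --commands '[[[0,0,-0.003],[0,0,0]],[[0,0,-0.005],[0,0,0]],[[0,0,-0.005],[0,0,0]]]'

```text
time_s: 38.72
position: [0.4286, -0.1579, 0.0051]
tcp_rot: [[-0.023, 0.0, -1.0], [1.0, -0.0, -0.023], [-0.0, -1.0, -0.0]]
force: [-0.5, 0.2, -0.1]
opening: 0.576
```

Call:
play_rows --commands '[[[0,0,0],[0,0,0]],[[0,0,0],[0,0,0]],[[0,0,0],[0,0,0]],[[0,0,0],[0,0,0]],[[0,0,0],[0,0,0]]]' --gripper 0.015

```text
time_s: 39.35
position: [0.4287, -0.1579, 0.0051]
tcp_rot: [[-0.023, 0.0, -1.0], [1.0, -0.0, -0.023], [-0.0, -1.0, -0.0]]
force: [0.5, 0.7, 1.2]
opening: 0.362
```

Call:
play_rows --commands '[[[0,0,0.03],[0,0,0]],[[0,0,0.08],[0,0,0]],[[0,0,0.14],[0,0,0]],[[0,0,0.18],[0,0,0]],[[0,0,0.18],[0,0,0]]]'

```text
time_s: 39.98
position: [0.4303, -0.1589, 0.188]
tcp_rot: [[-0.023, 0.006, -1.0], [1.0, -0.004, -0.023], [-0.004, -1.0, -0.006]]
force: [-0.1, 0.0, -1.2]
opening: 0.364
```

Run:
```python
from h import *
print(read_state()['opening'])
c=dict(np.load('top0.npz'));W=world(c)
for n,u,v,z in[('unit front edge',175,221,.085),('L',115,221,.085),('R',232,221,.085),('back',175,134,.085),('front panel top',168,286,.073),('panel bottom-out',168,291,.073),('handle',170,309,.047),('hl',143,309,.047),('hr',200,309,.047)]:print(n,(ray(c,u,v,z)*1e3).round(),(W[v,u]*1e3).round())
c=dict(np.load('side0.npz'));W=world(c)
P=W[(W[...,2]>.066)&(W[...,2]<.078)&(W[...,1]>.15)&(W[...,0]<.53)&(W[...,0]>.38)]*1e3
print('side panel top',len(P),np.percentile(P,[2,50,98],axis=0).round())
P=W[(W[...,2]>.08)&(W[...,2]<.09)&(W[...,1]>.15)&(W[...,0]>.53)]*1e3
print('side unit top',len(P),np.percentile(P,[1,50,99],axis=0).round())
P=W[(W[...,2]>.044)&(W[...,2]<.058)&(W[...,1]>.2)&(W[...,0]<.46)&(W[...,0]>.36)]*1e3
print('side handle',len(P),np.percentile(P,[2,50,98],axis=0).round())
```

```text
0.3635430793937207
unit front edge [599. 286.  85.] [613. 311.  20.]
L [599. 415.  85.] [602. 421.  73.]
R [599. 165.  85.] [608. 175.  44.]
back [793. 298.  85.] [793. 298.  85.]
front panel top [463. 298.  73.] [463. 298.  71.]
panel bottom-out [453. 297.  73.] [453. 298.  70.]
handle [416. 300.  47.] [416. 297.  55.]
hl [415. 359.  47.] [415. 358.  49.]
hr [416. 236.  47.] [416. 236.  48.]
side panel top 616 [[ 452.  179.   67.]
 [ 459.  297.   71.]
 [ 517. 1226.   75.]]
side unit top 5929 [[ 586.  174.   80.]
 [ 702.  302.   84.]
 [1213. 1228.   89.]]
side handle 527 [[412. 208.  45.]
 [437. 297.  50.]
 [454. 406.  58.]]
```

Call:
play_rows --commands '[[[0.105,0.509,0],[0,0,0]],[[0.105,0.509,0],[0,0,0]],[[0.105,0.509,0],[0,0,0]],[[0.105,0.509,0],[0,0,0]],[[0.105,0.509,0],[0,0,0]],[[0.105,0.509,0],[0,0,0]],[[0.105,0.509,0],[0,0,0]],[[0.105,0.509,0],[0,0,0]],[[0.105,0.509,0],[0,0,0]],[[0.105,0.509,0],[0,0,0]]]'

```text
time_s: 41.22
position: [0.5324, 0.3514, 0.183]
tcp_rot: [[-0.025, -0.003, -1.0], [1.0, -0.002, -0.025], [-0.002, -1.0, 0.003]]
force: [0.2, 0.0, -0.0]
opening: 0.356
```

Call:
play_rows --commands '[[[0,0,0],[0,0,0]],[[0,0,-0.05],[0,0,0]],[[0,0,-0.1],[0,0,0]],[[0,0,-0.135],[0,0,0]],[[0,0,-0.15],[0,0,0]],[[0,0,-0.15],[0,0,0]]]'

```text
time_s: 41.98
position: [0.5334, 0.3498, 0.0347]
tcp_rot: [[-0.022, -0.002, -1.0], [1.0, -0.001, -0.022], [-0.001, -1.0, 0.002]]
force: [0.1, -0.3, 0.1]
opening: 0.363
```

Call:
play_rows --commands '[[[0,0,-0.003],[0,0,0]],[[0,0,-0.006],[0,0,0]],[[0,0,-0.006],[0,0,0]]]'

```text
time_s: 42.35
position: [0.5339, 0.3513, 0.0298]
tcp_rot: [[-0.023, 0.001, -1.0], [1.0, 0.0, -0.023], [0.0, -1.0, -0.001]]
force: [-0.2, 0.1, -0.7]
opening: 0.364
```

Call:
play_rows --commands '[[[0,0,0],[0,0,0]],[[0,0,0],[0,0,0]],[[0,0,0],[0,0,0]]]' --gripper 0.046

```text
time_s: 42.72
position: [0.5337, 0.3512, 0.0292]
tcp_rot: [[-0.023, 0.0, -1.0], [1.0, 0.0, -0.023], [0.0, -1.0, -0.0]]
force: [0.5, 0.3, -0.1]
opening: 0.517
```

Call:
play_rows --commands '[[[0,0,0.05],[0,0,0]],[[0,0,0.1],[0,0,0]],[[0,0,0.16],[0,0,0]],[[0,0,0.17],[0,0,0]],[[0,0,0.17],[0,0,0]]]'

```text
time_s: 43.35
position: [0.5336, 0.3511, 0.1997]
tcp_rot: [[-0.023, 0.001, -1.0], [1.0, 0.0, -0.023], [0.0, -1.0, -0.001]]
force: [-0.4, 0.2, -0.4]
opening: 0.531
```

Call:
play_rows --commands '[[[-0.135,-0.41,0],[0,0,0.03]],[[-0.135,-0.41,0],[0,0,0.03]],[[-0.135,-0.41,0],[0,0,0.03]],[[-0.135,-0.41,0],[0,0,0.03]],[[-0.135,-0.41,0],[0,0,0.03]],[[-0.135,-0.41,0],[0,0,0.03]],[[-0.135,-0.41,0],[0,0,0.03]],[[-0.135,-0.41,0],[0,0,0.03]],[[-0.135,-0.41,0],[0,0,0.03]]]'

```text
time_s: 44.48
position: [0.3976, -0.0583, 0.1979]
tcp_rot: [[-0.052, -0.003, -0.999], [0.999, 0.002, -0.052], [0.002, -1.0, 0.003]]
force: [0.6, 0.0, 0.6]
opening: 0.528
```

```bash
python3 s.py s3.png
```

```text
[ 0.398  -0.0577  0.1981] jaw ang 93.1
white [292. 232.] 421 -76 size 60 34 ang 3.9 zmed 16
black [421. 298.] 478 42 size 46 34 ang 0.8 zmed 22
```

Call:
play_rows --commands '[[[0.023,-0.018,-0.03],[0,0,0.016]],[[0.023,-0.018,-0.08],[0,0,0.016]],[[0.023,-0.018,-0.13],[0,0,0.016]],[[0.023,-0.018,-0.165],[0,0,0.016]],[[0.023,-0.018,-0.18],[0,0,0.016]],[[0.023,-0.018,-0.19],[0,0,0.016]],[[0.023,-0.018,-0.19],[0,0,0.016]]]' --gripper 0.052

```text
time_s: 45.4
position: [0.4216, -0.0757, 0.0085]
tcp_rot: [[-0.071, -0.001, -0.997], [0.997, 0.001, -0.071], [0.001, -1.0, 0.001]]
force: [0.1, 0.1, -0.4]
opening: 0.598
```

Call:
play_rows --commands '[[[0,0,-0.001],[0,0,0]],[[0,0,-0.001],[0,0,0]],[[0,0,-0.001],[0,0,0]],[[0,0,-0.001],[0,0,0]],[[0,0,-0.001],[0,0,0]]]' --gripper 0.02

```text
time_s: 46.02
position: [0.422, -0.077, 0.0087]
tcp_rot: [[-0.069, 0.001, -0.998], [0.998, -0.001, -0.069], [-0.001, -1.0, -0.001]]
force: [0.2, 1.5, 6.0]
opening: 0.405
```

Call:
play_rows --commands '[[[0,0,0.03],[0,0,0]],[[0,0,0.08],[0,0,0]],[[0,0,0.14],[0,0,0]],[[0,0,0.18],[0,0,0]],[[0,0,0.18],[0,0,0]]]'

```text
time_s: 46.65
position: [0.4234, -0.0778, 0.1909]
tcp_rot: [[-0.069, 0.007, -0.998], [0.998, -0.004, -0.069], [-0.004, -1.0, -0.007]]
force: [-0.8, -0.9, -1.1]
opening: 0.411
```

Call:
play_rows --commands '[[[0.112,0.367,0],[0,0,-0.05]],[[0.112,0.367,0],[0,0,-0.05]],[[0.112,0.367,0],[0,0,-0.05]],[[0.112,0.367,0],[0,0,-0.05]],[[0.112,0.367,0],[0,0,-0.05]],[[0.112,0.367,0],[0,0,-0.05]],[[0.112,0.367,0],[0,0,-0.05]],[[0.112,0.367,0],[0,0,-0.05]]]'

```text
time_s: 47.65
position: [0.5323, 0.2898, 0.186]
tcp_rot: [[-0.021, -0.004, -1.0], [1.0, -0.002, -0.021], [-0.002, -1.0, 0.004]]
force: [-0.1, -0.5, -0.6]
opening: 0.407
```

Call:
play_rows --commands '[[[0,0,-0.05],[0,0,0]],[[0,0,-0.1],[0,0,0]],[[0,0,-0.135],[0,0,0]],[[0,0,-0.148],[0,0,0]],[[0,0,-0.155],[0,0,0]],[[0,0,-0.155],[0,0,0]],[[0,0,-0.155],[0,0,0]]]'

```text
time_s: 48.52
position: [0.5346, 0.2904, 0.0345]
tcp_rot: [[-0.019, 0.003, -1.0], [1.0, 0.001, -0.019], [0.001, -1.0, -0.003]]
force: [0.6, 0.4, -0.7]
opening: 0.404
```

Call:
play_rows --commands '[[[0,0,0],[0,0,0]],[[0,0,0],[0,0,0]],[[0,0,0],[0,0,0]]]' --gripper 0.048

```text
time_s: 48.9
position: [0.5338, 0.2902, 0.0334]
tcp_rot: [[-0.019, 0.001, -1.0], [1.0, 0.0, -0.019], [0.0, -1.0, -0.001]]
force: [0.3, 0.1, 0.1]
opening: 0.545
```

Call:
play_rows --commands '[[[0,0,0.05],[0,0,0]],[[0,0,0.1],[0,0,0]],[[0,0,0.16],[0,0,0]],[[0,0,0.17],[0,0,0]],[[0,0,0.17],[0,0,0]]]'

```text
time_s: 49.52
position: [0.5336, 0.2902, 0.2037]
tcp_rot: [[-0.019, 0.001, -1.0], [1.0, 0.0, -0.019], [0.0, -1.0, -0.001]]
force: [-0.2, -0.6, -0.1]
opening: 0.553
```

Call:
play_rows --commands '[[[-0.115,-0.25,0],[0,0,0]],[[-0.115,-0.25,0],[0,0,0]],[[-0.115,-0.25,0],[0,0,0]],[[-0.115,-0.25,0],[0,0,0]],[[-0.115,-0.25,0],[0,0,0]],[[-0.115,-0.25,0],[0,0,0]],[[-0.115,-0.25,0],[0,0,0]]]'

```text
time_s: 50.4
position: [0.4184, 0.0406, 0.2021]
tcp_rot: [[-0.019, -0.002, -1.0], [1.0, 0.001, -0.019], [0.001, -1.0, 0.002]]
force: [-0.1, -0.5, -0.2]
opening: 0.547
```

```bash
python3 s.py s4.png
python3 - <<'E'
from h import *
c=snap('wrist');W=world(c);m=(W[...,2]>.013)&(W[...,2]<.04)&(W[...,1]<.12)&(W[...,1]>-.05)&(W[...,0]>.38)&(W[...,0]<.56)
n,l,st,ce=cv2.connectedComponentsWithStats(m.astype(np.uint8))
for i in range(1,n):
    if st[i,4]>200:
        P=W[l==i]*1e3;print(cv2.minAreaRect(P[:,:2].astype(np.float32)),np.percentile(P[:,2],[5,50,95]).round(1),ce[i].round())
        # plane tilt
        A=np.c_[P[:,:2]-P[:,:2].mean(0),np.ones(len(P))];T=P[:,2]>np.median(P[:,2])-2;print(np.linalg.lstsq(A[T],P[T,2],rcond=None)[0].round(3))
E
```

```text
[0.4187 0.0408 0.2023] jaw ang 91.1
black [317. 284.] 488 44 size 65 32 ang 0.5 zmed 22
((494.15301513671875, 44.553768157958984), (73.81527709960938, 33.22564697265625), 0.6465312242507935) [17.9 22.3 23.8] [317. 283.]
[-0.0000e+00  2.0000e-03  2.2434e+01]
```

Call:
play_rows --commands '[[[0.069,0.0035,-0.03],[0,0,-0.01]],[[0.069,0.0035,-0.08],[0,0,-0.01]],[[0.069,0.0035,-0.13],[0,0,-0.01]],[[0.069,0.0035,-0.165],[0,0,-0.01]],[[0.069,0.0035,-0.18],[0,0,-0.01]],[[0.069,0.0035,-0.1895],[0,0,-0.01]],[[0.069,0.0035,-0.1895],[0,0,-0.01]]]' --gripper 0.05

```text
time_s: 51.38
position: [0.488, 0.0439, 0.0138]
tcp_rot: [[-0.01, 0.001, -1.0], [1.0, -0.0, -0.01], [-0.0, -1.0, -0.001]]
force: [0.9, -0.4, 0.5]
opening: 0.574
```

Call:
play_rows --commands '[[[0,0,0],[0,0,0]],[[0,0,0],[0,0,0]],[[0,0,0],[0,0,0]],[[0,0,0],[0,0,0]],[[0,0,0],[0,0,0]]]' --gripper 0.02

```text
time_s: 52.0
position: [0.4882, 0.0435, 0.0144]
tcp_rot: [[-0.009, 0.002, -1.0], [1.0, -0.0, -0.009], [-0.0, -1.0, -0.002]]
force: [-0.6, -0.5, 6.8]
opening: 0.385
```

Call:
play_rows --commands '[[[0,0,0.03],[0,0,0]],[[0,0,0.08],[0,0,0]],[[0,0,0.14],[0,0,0]],[[0,0,0.18],[0,0,0]],[[0,0,0.18],[0,0,0]]]'

```text
time_s: 52.62
position: [0.4897, 0.0433, 0.1968]
tcp_rot: [[-0.009, 0.008, -1.0], [1.0, -0.001, -0.009], [-0.001, -1.0, -0.008]]
force: [-0.1, -0.1, -0.5]
opening: 0.386
```

Call:
play_rows --commands '[[[0.036,0.191,0],[0,0,0]],[[0.036,0.191,0],[0,0,0]],[[0.036,0.191,0],[0,0,0]],[[0.036,0.191,0],[0,0,0]],[[0.036,0.191,0],[0,0,0]],[[0.036,0.191,0],[0,0,0]]]'

```text
time_s: 53.38
position: [0.5228, 0.2331, 0.1927]
tcp_rot: [[-0.008, -0.002, -1.0], [1.0, -0.001, -0.008], [-0.001, -1.0, 0.002]]
force: [-0.0, -0.6, -1.2]
opening: 0.387
```

Call:
play_rows --commands '[[[0,0,-0.05],[0,0,0]],[[0,0,-0.1],[0,0,0]],[[0,0,-0.135],[0,0,0]],[[0,0,-0.153],[0,0,0]],[[0,0,-0.163],[0,0,0]],[[0,0,-0.163],[0,0,0]],[[0,0,-0.163],[0,0,0]]]'

```text
time_s: 54.25
position: [0.5246, 0.2348, 0.0318]
tcp_rot: [[-0.009, 0.002, -1.0], [1.0, 0.001, -0.009], [0.001, -1.0, -0.002]]
force: [-0.9, 0.3, -0.2]
opening: 0.385
```

Call:
play_rows --commands '[[[0,0,0],[0,0,0]],[[0,0,0],[0,0,0]],[[0,0,0],[0,0,0]]]' --gripper 0.044

```text
time_s: 54.62
position: [0.5238, 0.2347, 0.0309]
tcp_rot: [[-0.009, 0.001, -1.0], [1.0, 0.0, -0.009], [0.0, -1.0, -0.001]]
force: [-0.4, -0.1, 0.5]
opening: 0.497
```

Call:
play_rows --commands '[[[0,0,0.05],[0,0,0]],[[0,0,0.1],[0,0,0]],[[0,0,0.14],[0,0,0]],[[0,0,0.14],[0,0,0]],[[-0.06,0.04,0.16],[0,0,0]],[[-0.1,0.06,0.17],[0,0,0]],[[-0.1,0.06,0.17],[0,0,0]],[[-0.1,0.06,0.17],[0,0,0]]]'

```text
time_s: 55.62
position: [0.4237, 0.2946, 0.1999]
tcp_rot: [[-0.01, -0.0, -1.0], [1.0, -0.001, -0.01], [-0.001, -1.0, 0.0]]
force: [0.0, 0.3, -0.3]
opening: 0.505
```

Run:
```python
from h import *
c=snap('wrist');save('d1.png',c['frame']);print(read_state()['position']);W=world(c);f=c['frame']
m=(W[...,2]>.0275)&(W[...,2]<.058)&(W[...,0]>.478)&(W[...,0]<.596)&(W[...,1]>.2)&(W[...,1]<.4)
n,l,st,ce=cv2.connectedComponentsWithStats(m.astype(np.uint8))
for i in range(1,n):
    if st[i,4]>150:
        P=W[l==i]*1e3;print(ce[i].round(),np.round(np.concatenate([np.array(cv2.minAreaRect(P[:,:2].astype(np.float32))[:2]).ravel(),np.percentile(P[:,2],[5,50,99])])),np.median(f[l==i],0))
m=(W[...,2]>.04)&(W[...,2]<.06)&(W[...,0]>.39)&(W[...,0]<.44)&(W[...,1]>.2)&(W[...,1]<.4);P=W[m]*1e3
if len(P):print('handle',np.percentile(P,[5,50,95],axis=0).round(1))
```

```text
[0.42430126 0.29431727 0.19983366]
[231. 297.] [503. 221.   9.  23.  30.  36.  38.] [28.  25.5 22. ]
[264. 322.] [521. 250.   4.  53.  29.  33.  37.] [40. 32. 25.]
[308. 321.] [524. 290.  44.  36.  32.  38.  40.] [198. 178. 157.]
[362. 326.] [528. 338.  40.   8.  30.  34.  36.] [147.  62.   0.]
handle [[414.6 243.1  48.5]
 [419.4 300.4  51.7]
 [434.6 355.6  53.5]]
```

Call:
play_rows --commands '[[[-0.05,0.004,0],[0,0,0]],[[-0.05,0.004,0],[0,0,0]],[[-0.05,0.004,-0.05],[0,0,0]],[[-0.05,0.004,-0.1],[0,0,0]],[[-0.05,0.004,-0.15],[0,0,0]],[[-0.05,0.004,-0.168],[0,0,0]],[[-0.05,0.004,-0.168],[0,0,0]],[[-0.05,0.004,-0.168],[0,0,0]]]' --gripper 0.0

```text
time_s: 56.68
position: [0.3751, 0.2986, 0.0328]
tcp_rot: [[-0.008, 0.001, -1.0], [1.0, 0.001, -0.008], [0.001, -1.0, -0.001]]
force: [-0.3, -0.2, -0.2]
opening: 0.005
```

Call:
play_rows --commands '[[[0.015,0,0],[0,0,0]],[[0.025,0,0],[0,0,0]],[[0.035,0,0],[0,0,0]],[[0.045,0,0],[0,0,0]],[[0.055,0,0],[0,0,0]],[[0.065,0,0],[0,0,0]],[[0.07,0,0],[0,0,0]],[[0.07,0,0],[0,0,0]]]'

```text
time_s: 57.68
position: [0.4445, 0.2987, 0.0325]
tcp_rot: [[-0.009, 0.001, -1.0], [1.0, 0.0, -0.009], [0.0, -1.0, -0.001]]
force: [-0.2, 0.0, 0.6]
opening: 0.007
```

Call:
play_rows --commands '[[[0.01,0,0],[0,0,0]],[[0.02,0,0],[0,0,0]],[[0.03,0,0],[0,0,0]],[[0.04,0,0],[0,0,0]],[[0.05,0,0],[0,0,0]],[[0.06,0,0],[0,0,0]]]'

```text
time_s: 58.42
position: [0.5043, 0.2986, 0.0325]
tcp_rot: [[-0.009, -0.0, -1.0], [1.0, -0.0, -0.009], [-0.0, -1.0, 0.0]]
force: [-0.9, -1.9, -1.5]
opening: 0.008
```

Call:
play_rows --commands '[[[0.004,0,0],[0,0,0]],[[0.008,0,0],[0,0,0]],[[0.011,0,0],[0,0,0]]]'

```text
time_s: 58.8
position: [0.5147, 0.2988, 0.0327]
tcp_rot: [[-0.009, 0.0, -1.0], [1.0, 0.0, -0.009], [0.0, -1.0, -0.0]]
force: [-1.3, -0.1, 1.1]
opening: 0.002
```

```bash
cat > dr.py <<'E'
from h import *
s=read_state();print(s['position'],s['force'])
c=snap('side');W=world(c)
P=W[(W[...,2]>.067)&(W[...,2]<.0765)&(W[...,1]>.19)&(W[...,1]<.41)&(W[...,0]<.64)&(W[...,0]>.45)]*1e3
print('panel top',len(P),np.percentile(P[:,0],[3,25,50,75,97]).round(1))
P=W[(W[...,2]>.044)&(W[...,2]<.056)&(W[...,1]>.235)&(W[...,1]<.275)&(W[...,0]<.59)&(W[...,0]>.45)]*1e3
print('handle',len(P),np.percentile(P[:,0],[3,25,50,75,97]).round(1) if len(P) else '')
save('dr.png',c['frame'])
E
python3 dr.py
```

```text
[0.51474853 0.29877493 0.03270218] [-1.34515865 -0.09200846  1.06607564]
panel top 198 [503.1 566.5 573.1 601.7 604.4]
handle 129 [524.1 528.3 541.2 562.2 566.2]
```

Still about 30 mm of panel gap at most, so I'll push in small steps until the force rises.

Call:
play_rows --commands '[[[0.003,0,0],[0,0,0]],[[0.006,0,0],[0,0,0]],[[0.008,0,0],[0,0,0]],[[0.008,0,0],[0,0,0]]]'

```text
time_s: 59.35
position: [0.5232, 0.2987, 0.0326]
tcp_rot: [[-0.009, 0.001, -1.0], [1.0, 0.0, -0.009], [0.0, -1.0, -0.001]]
force: [0.4, -0.9, -0.1]
opening: 0.004
```

Call:
play_rows --commands '[[[0.002,0,0],[0,0,0]],[[0.004,0,0],[0,0,0]],[[0.004,0,0],[0,0,0]]]'

```text
time_s: 59.72
position: [0.527, 0.2986, 0.0326]
tcp_rot: [[-0.009, 0.001, -1.0], [1.0, 0.0, -0.009], [0.0, -1.0, -0.001]]
force: [-1.2, 0.7, 0.6]
opening: 0.002
```

Call:
play_rows --commands '[[[0.002,0,0],[0,0,0]],[[0.003,0,0],[0,0,0]],[[0.003,0,0],[0,0,0]]]'

```text
time_s: 60.1
position: [0.5298, 0.2986, 0.0326]
tcp_rot: [[-0.009, 0.0, -1.0], [1.0, 0.0, -0.009], [0.0, -1.0, -0.0]]
force: [-1.0, 0.7, 0.5]
opening: 0.006
```

```bash
python3 dr.py
```

```text
[0.52984674 0.298598   0.03256662] [-1.02405891  0.71854335  0.51773298]
panel top 168 [517.7 580.9 586.  592.2 603.7]
handle 124 [539.5 543.4 555.9 577.8 581.6]
```

Call:
play_rows --commands '[[[0.0015,0,0],[0,0,0]],[[0.003,0,0],[0,0,0]],[[0.003,0,0],[0,0,0]]]'

```text
time_s: 60.52
position: [0.5329, 0.2986, 0.0326]
tcp_rot: [[-0.009, 0.0, -1.0], [1.0, 0.0, -0.009], [0.0, -1.0, -0.0]]
force: [-0.8, 0.4, -0.6]
opening: 0.001
```

Call:
play_rows --commands '[[[0.0015,0,0],[0,0,0]],[[0.003,0,0],[0,0,0]],[[0.003,0,0],[0,0,0]]]'

```text
time_s: 60.9
position: [0.536, 0.2986, 0.0326]
tcp_rot: [[-0.009, 0.001, -1.0], [1.0, 0.0, -0.009], [0.0, -1.0, -0.001]]
force: [-1.0, -0.0, 0.6]
opening: 0.003
```

```bash
python3 dr.py
```

```text
[0.53595951 0.2986133  0.03258617] [-0.95996574 -0.03473779  0.55912309]
panel top 166 [524.  587.3 591.8 598.  604. ]
handle 124 [545.1 549.1 560.2 583.2 587.5]
```

Call:
play_rows --commands '[[[0.0015,0,0],[0,0,0]],[[0.002,0,0],[0,0,0]],[[0.002,0,0],[0,0,0]]]'

```text
time_s: 61.32
position: [0.5374, 0.2986, 0.0325]
tcp_rot: [[-0.009, -0.0, -1.0], [1.0, -0.0, -0.009], [-0.0, -1.0, 0.0]]
force: [-1.8, 0.8, 1.1]
opening: 0.006
```

Call:
play_rows --commands '[[[0.001,0,0],[0,0,0]],[[0.002,0,0],[0,0,0]],[[0.002,0,0],[0,0,0]]]'

```text
time_s: 61.7
position: [0.5375, 0.2985, 0.0325]
tcp_rot: [[-0.009, -0.004, -1.0], [1.0, -0.001, -0.009], [-0.001, -1.0, 0.004]]
force: [-5.6, 1.4, 4.2]
opening: 0.006
```

```bash
python3 dr.py
```

```text
[0.53751455 0.29853776 0.03246889] [-5.62557507  1.40967826  4.17337551]
panel top 172 [525.8 588.5 593.9 599.9 604.3]
handle 119 [546.7 550.7 561.9 582.7 589. ]
```

Call:
play_rows --commands '[[[0.001,0,0],[0,0,0]],[[0.002,0,0],[0,0,0]],[[0.002,0,0],[0,0,0]]]'

```text
time_s: 62.12
position: [0.5376, 0.2985, 0.0324]
tcp_rot: [[-0.009, -0.008, -1.0], [1.0, -0.001, -0.009], [-0.001, -1.0, 0.008]]
force: [-8.1, 1.0, 6.1]
opening: 0.003
```

Call:
play_rows --commands '[[[-0.01,0,0],[0,0,0]],[[-0.04,0,0],[0,0,0]],[[-0.08,0,0],[0,0,0]],[[-0.1,0,0.06],[0,0,0]],[[-0.12,0,0.12],[0,0,0]],[[-0.13,0,0.17],[0,0,0]],[[-0.13,0,0.2],[0,0,0]],[[-0.13,0,0.2],[0,0,0]]]'

```text
time_s: 63.12
position: [0.4142, 0.2996, 0.2356]
tcp_rot: [[-0.009, 0.009, -1.0], [1.0, 0.003, -0.009], [0.003, -1.0, -0.009]]
force: [-0.3, -0.5, -1.4]
opening: 0.007
```

```bash
python3 dr.py
python3 - <<'E'
from h import *
c=snap('top');t=c['frame'];s=cv2.imread('pics/dr.png')[...,::-1]
W=world(c);R=np.array([[.998,-.063],[.063,.998]]);q=(W[...,:2]-[.625,-.079])@R*1e3
m=(W[...,2]>.12)&(W[...,2]<.135)&(abs(q[...,0])<40)&(abs(q[...,1])<64);print('parcel top px',m.sum(),np.percentile(q[m][:,1],[1,25,50,75,99]).round(1),np.median(W[m][:,2]))
m=(W[...,2]>.084)&(W[...,2]<.096)&(abs(q[...,0])<34)&(abs(q[...,1])<64);print('book',np.percentile(q[m],[1,50,99],axis=0).round(1).tolist())
A=cv2.resize(t[100:340,90:410],(400,300));B=cv2.resize(s[60:330,130:490],(400,300));C=cv2.resize(s[190:280,310:430],(400,300),interpolation=2);D=cv2.resize(t[160:250,305:425],(400,300),interpolation=2)
save('fin.png',np.vstack([np.hstack([A,B]),np.hstack([C,D])]))
E
```

```text
[0.41421047 0.29956825 0.23559133] [-0.28787099 -0.45107992 -1.38343167]
panel top 518 [586.7 589.6 594.2 599.7 603.7]
handle 139 [547.  550.4 560.4 586.4 588.9]
parcel top px 568 [11.2 20.5 36.3 48.6 57.9] 0.12422492394257639
book [[-33.2, -52.4], [-4.6, -20.5], [26.9, 43.9]]
```

View pics/fin.png

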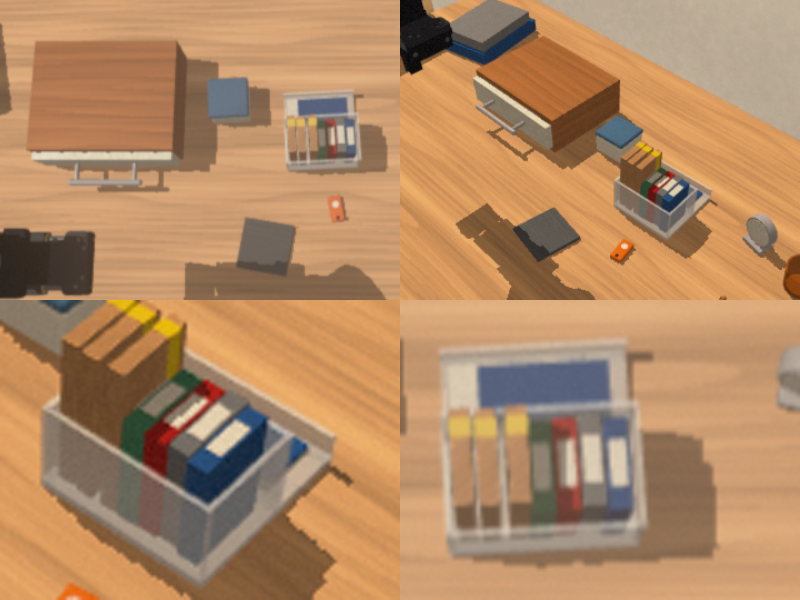

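The composite shows the drawer shut, three parcels upright and four booklets inside the compartment, and the bystanders in place. I'm handing in.

```bash
python3 -c "
from rig import *
print(hand_in())"
```

```text
the job is handed in; nothing more can be done
None
```

I did the whole task in the order asked and handed it in at about 63 s of robot time; the hand-in gives no verdict.

- **Parcels:** I put the first parcel in the compartment's +y end and used it to sweep the booklets gently (about 1.4 N) toward the other wall. I then filed the other two parcels in the space this opened. The last checks put all three parcel tops at 124–126 mm, which means they stand on the floor. All four booklets are still in the compartment.
- **Drawer:** The car key, the largest orange fob and the gate remote were seen lying flat in the drawer. I then pushed the drawer by its handle until it stopped (about 8 N), and the last pictures show it shut.
- **Left alone:** I never went near the trinket box, thermometer dial or candle. The last picture shows the first two in place and only the edge of the candle, and I took no separate position measurement of any of them.

- **Fingertip offset:** Both cameras showed the fingertips about level with the TCP, not 25 mm ahead of it. The first two tries on the fob therefore closed above it without moving it. It also means the first two parcels were held by only a few millimetres, but neither slipped.
- **Key moved:** The car key was knocked to the edge of the coaster during the run, so I measured its position again before grasping it.

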